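# Set the torque limiter and put it away in its case

## Robot

A 7-joint arm with a two-finger parallel gripper is mounted at the origin on a cart in front of the work surface, level with it; the furniture and walls round the work are solid. World frame = base frame: x ahead of the robot, y to its left, z up, the work surface at z = 0. Lengths are in m, angles in rad, forces in N, time in s.
With the tool pointing down it reaches from about 0.4 to 0.925 m from the base axis. Payload 4.1 kg.
Tool frame: the origin (TCP) lies on the centre line of the jaws, within the pads' length; the fingertips stand 8 mm ahead of it and the grasp point (between the pads) lies 11 mm behind it; z points along the fingers, y is the direction in which the jaws open and shut (so a half turn about z gives the same grasp; the last joint's range is limited). The gripper opens to 85 mm and grips with 20 to 120 N. Pads are 22 mm wide; open, the fingers measure 114 mm over their backs; the gripper's body (76 mm by 85 mm) begins 54 mm behind the grasp point. The pads swing forward as they close: fully open they stand 13 mm farther back than shut.
Start: joints at [-1.389, 0.398, 0.045, 1.537, -0.019, 1.207, -0.051], TCP at [0.18, 0.625, 0.239] pointing down, gripper open.
Joint ranges: [-2.82, 2.82], [-0.49, 2.23], [-1.37, 1.46], [0, 2.46], [-1.36, 4.5], [0.23, 2], [-2.94, 2.94]. Speed limits (rad/s): [2.57, 2.57, 3.14, 3.14, 3.14, 3.14, 3.14].

## Interface

Orientations are given as a rotation vector (axis times angle).
In Python, from plant import get_obs, eyes, ticket gives the robot as it stands.
- The arm moves only by the tool play_rows, never from a script. Its argument "deltas" is a list of rows, each an object with "hand": the closure, from -1 (fully open) to 1 (shut); "travel": the shift along the tool's x, y, z in m, a list of three; "twist": the turn, a rotation vector about the tool's x, y, z in rad, a list of three. A call has 1 to 20 rows; each row is the pose to reach, as a shift and turn from the pose commanded when the call began, along the tool's axes at that moment; what a row does not reach only later rows make up. A row lasts 1/8 s, in which the tool goes at most 62.5 mm and 10.7 degrees, less where a joint would pass 70% of its speed; a pose out of reach is approached as far as the arm can. A call with a gripper value outside its range is refused whole. The fingers move at their own pace and stop on an object; "force" is the grip in N (left out, the last holds). Time passes only in rows, so rows that repeat a pose let the fingers close. It gives the time, the measured TCP pose, the force and the opening at its end, in the units of the state.
- get_obs(): the state, without advancing time (a new reading comes with each control period).
- eyes.snapshot(name): name is "scene" or "top" or "wrist"; returns a dict with "pixels" (384x512x3 uint8, blue, green, red), "fovy" (degrees; the focal length in pixels is half the picture's height over the tangent of half this angle, whatever the lens; pixels are square), "cx", "cy" (the principal point, pixels), "position" and "orientation" of the camera in the world. Camera axes: x right, y down, z forward; pixel columns grow to the right and rows downward; lengths in m; the calibration is good to about 2 mm. A picture is of the moment at which its call begins. There is no depth.
- ticket.hand_in(): hands the job in, once; it reports no verdict.
The state is a dict: "clock": time; "joint_pos": joint angles; "qd": joint speeds; "joint_torque": joint torques, N m; "ee_pos": TCP position; "eef_rot": TCP orientation; "force": force on the tool from outside, world axes, zero at the start; "wrist_torque": the same for the moment, N m; "width": finger opening in m.
Only numpy, scipy, OpenCV 4.12 (cv2) and the standard library are available. Lean on these libraries where they do the work, as an engineer would, in place of code of your own. Each camera call takes 0.05 s, during which the arm holds its last target. There are 200 camera calls.

## Task

Put the torque limiter away, set to 7. Stand it fully down in the hexagonal nest of its case, which keeps its body from turning, let go, turn its numbered sleeve until the 7 clicks in at the red pointer, then swing the case's clear lid shut and press it until its tab snaps behind the front rim. Leave the bottle, cup, pliers and screwdriver where they are.

Things in the scene. Friction and masses are not known exactly. Their poses are not given: they have to be found in the camera images.
- limiter: Torque limiter, upright metal cylinder 82 mm tall, 0.5 kg; origin under its centre. Bright hexagonal foot to 22 mm, 52 across flats (flats face its own x and every 60 degrees on); dark barrel 56 mm diameter, 22 to 48 mm up; sleeve 49 mm diameter, 50 to 76 mm; fixed hub 24 mm diameter to 82 mm. A red pointer on the hub points along its own -x at the number set. Only the sleeve turns.
- scale_sleeve (a joint): Angle of the fluted aluminium sleeve on the limiter. Its white top ring carries the numbers 1 to 8, a click at each: 0 = number 1 at the red pointer, then 0.45 rad a number (2.25 = 6, 2.70 = 7, 3.15 = 8, end stop). It grows as the sleeve turns clockwise seen from above. A click takes about 0.12 N m, so the nest must hold the body.
- sleeve_mid (a point): Point on the limiter's axis in the middle of the sleeve, 63 mm above its underside; the sleeve spans 13 mm above and below it.
- case: Instrument case fixed to the bench: grey base 150 x 124 x 30 mm (its own x by y by z), origin at the centre of its underside, front facing its own -x (towards the robot), lid hinged along the back edge. A black rim 52 mm wide stands 86 mm in front of the origin, its top 42 mm above the bench.
- nest (a point): Centre of the floor of the case's hexagonal nest, 14 mm above the bench, 16 mm below the base's top. 56 mm across flats (4 mm wider than the foot), flats facing the case's own x and every 60 degrees on, with a 4 mm sloping lead-in. Seated, the limiter's origin lies here and its top is 96 mm above the bench.
- lid_hinge (a point): Middle of the lid's hinge line, 72 mm behind the case's origin, 30 mm above the bench; the hinge line runs along the case's own y.
- case_lid (a joint): Angle of the clear lid, a hood 146 mm front to back, 122 wide, 80 high, walls 3 mm. 0 = shut, 1.9 = fully open, leaning back behind the hinge. Stiff hinge: it stays where left between about 0.6 and 1.4 rad, sinks open above and shut below, down to 0.07 rad where the tab meets the catch (front edge 10 mm up); about 5 N down at the front edge snaps it home.
- lid_lip (a point): Middle of the black thumb lip on the lid's front wall: 44 mm wide, 8 thick, standing out 26 mm from the wall (146 to 172 mm from the hinge line; this point 160 mm from it and 18 mm above the lid's lower edge). With the lid open the lip points up.
- lock_bottle: Red bottle with white nozzle, 32 mm diameter, 88 mm tall, loose; origin under its centre.
- screw_cup: Light grey cup of screws, 87 x 83 x 34 mm, loose; origin under its centre.
- pliers: Red-handled pliers lying flat, 55 x 170 x 13 mm, loose; origin under the middle, long axis is its own y.
- screwdriver: Yellow-handled screwdriver lying flat, 29 x 202 x 29 mm, loose; origin under the middle, long axis is its own y.
There are look-alikes about, which are no part of the job. There is more than one size of the limiter; the job needs the larger.

How it is judged:
On the way, in this order (a step that is already met when the one before it is completed fails the run):
1. The limiter stands fully down in the nest, let go (z of limiter in the frame of nest below 0.004 m and horizontal distance between limiter and nest below 0.005 m and angle between limiter's own z axis and vertical below 0.06 rad and contact force between the fingers and limiter below 0.1 N), for 0.2 s.
2. The 7 has clicked in at the pointer and stays there with the sleeve let go, the limiter still in the nest and the lid still open (value of joint scale_sleeve between 2.58 and 2.82 rad and z of limiter in the frame of nest below 0.004 m and horizontal distance between limiter and nest below 0.005 m and contact force between the fingers and limiter below 0.1 N and value of joint case_lid above 0.3 rad), for 0.2 s.
At the end, for the whole second after the job is handed in: The lid is shut with its tab snapped behind the rim (lid angle under 0.025 rad), the limiter stands fully down in the nest (within 4 mm in height and 5 mm sideways, upright within 0.06 rad) and at rest, and the sleeve is in the click of 7 (2.70 rad, within 0.12) (value of joint case_lid below 0.025 rad and value of joint scale_sleeve between 2.58 and 2.82 rad and z of limiter in the frame of nest below 0.004 m and horizontal distance between limiter and nest below 0.005 m and angle between limiter's own z axis and vertical below 0.06 rad and linear speed of limiter below 0.02 m/s); the robot touches nothing.
It fails at once if the bottle is moved by more than 3 cm or tipped (distance of lock_bottle from where it was at the start of the episode above 0.03 m or angle between lock_bottle's own z axis and vertical above 0.5 rad).
It fails at once if the cup of screws is moved by more than 3 cm or tipped (distance of screw_cup from where it was at the start of the episode above 0.03 m or angle between screw_cup's own z axis and vertical above 0.5 rad).
It fails at once if the pliers or the screwdriver are moved by more than 3 cm (distance of any of pliers, screwdriver from where it was at the start of the episode above 0.03 m).
It also fails if it takes over 67 s, if anything falls off the work surface, if the arm or the gripper's body presses on something with over 40 N, if the wrist force passes 120 N, or if a joint passes its speed limit or range.

## Working session

There is one attempt and no reset: what is moved stays moved. The work goes in short steps, Python scripts to look and compute and a tool call to move; the robot and the scene stay as the last step left them, time stands still between calls to the robot, and variables do not carry over. Pictures are saved under pics/ and viewed, about 8 in all and at most 12, crops included, and the job is handed in when it is done.

Besides the shell and the picture viewer there is one more tool, called after ">>>" in YAML: its name, and indented under it one key for each argument. play_rows: Moves the arm, as the interface text tells. Its arguments: {"type":"object","properties":{"deltas":{"type":"array","items":{"type":"object","properties":{"hand":{"type":"number"},"travel":{"type":"array","items":{"type":"number"}},"twist":{"type":"array","items":{"type":"number"}}}}},"force":{"type":"number"}},"required":["deltas"]}

```bash
mkdir -p pics; ls; cat > h.py <<'E'
import numpy as np, cv2
from scipy.spatial.transform import Rotation as R
from plant import get_obs, eyes, ticket
def snap(n):
    d=eyes.snapshot(n); d['f']=192/np.tan(np.radians(d['fovy'])/2)
    o=np.array(d['orientation'],float)
    d['R']=o if o.shape==(3,3) else R.from_rotvec(o).as_matrix()
    d['p']=np.array(d['position']); return d
def ray(d,u,v):
    r=d['R']@np.array([(u-d['cx'])/d['f'],(v-d['cy'])/d['f'],1]); return r/np.linalg.norm(r)
def onz(d,u,v,z):
    r=ray(d,u,v); return d['p']+r*(z-d['p'][2])/r[2]
def proj(d,P):
    q=d['R'].T@(np.array(P)-d['p']); return q[:2]/q[2]*d['f']+[d['cx'],d['cy']]
E
python3 - <<'E'
from h import *
import pickle
for n in ['scene','top','wrist']:
    d=snap(n); cv2.imwrite(f'pics/{n}0.png',d['pixels']); pickle.dump(d,open(f'pics/{n}0.pkl','wb'))
    print(n,d['fovy'],d['cx'],d['cy'],d['p'],d['orientation'])
a=[cv2.imread(f'pics/{n}0.png') for n in ['scene','top']]
print(get_obs())
E
```

```text
pics
scene 46.508881872582734 254.02079201529818 184.93499219415352 [-0.04042938 -0.7720499   0.67023511] [-2.05089276  0.63840739 -0.38771793]
top 42.78032381919641 250.2327198145667 190.78834466534343 [0.27698818 0.03042555 1.50121403] [-2.12838567  2.13367303 -0.21302432]
wrist 70.77520366947925 250.10453923099058 191.8159837931844 [0.11149387 0.6442617  0.37274617] [2.32081187 1.74559189 0.24788089]
{'clock': 0.15, 'joint_pos': array([-1.38903223,  0.39907636,  0.04503542,  1.53755894, -0.0187205 ,
        1.20688119, -0.05076085]), 'qd': array([-0.00106314, -0.0028977 , -0.00149384, -0.00313905,  0.00019877,
       -0.00063661,  0.00046608]), 'joint_torque': array([ 2.25749558e-03, -4.75557947e+01,  1.36680387e+00, -2.54513115e+01,
        1.17185345e-02,  6.48733112e-03, -1.96161312e-05]), 'ee_pos': array([0.17994474, 0.6241259 , 0.23848101]), 'eef_rot': array([-4.39483716e-01, -3.11057399e+00,  2.35149216e-03]), 'force': array([ 0.08634554,  0.2354147 , -0.43514421]), 'wrist_torque': array([-0.02465505,  0.03048164, -0.01439365]), 'width': 0.08564526926384122}
```

View pics/scene0.png

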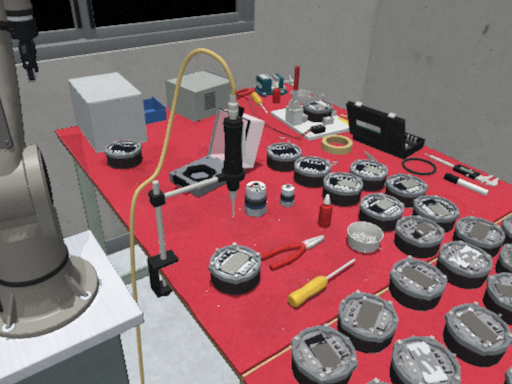

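View pics/top0.png

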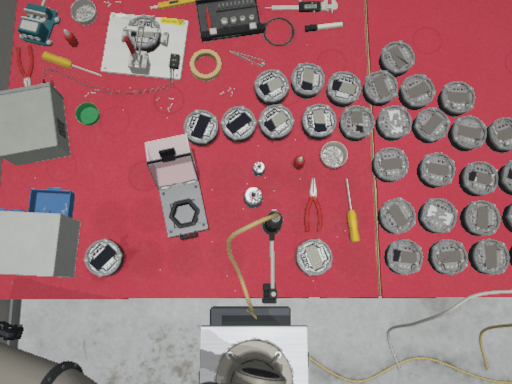

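In `scene`, the candidates are the big limiter at (256,198) and a small look-alike at (288,195). In `top` they are at (254,196) and (259,168). The larger one at (254,196) fits the description. The case is at (184,210), open, with its nest at (184,213). A hanging driver on a stand, at (272,222), is close by. I'll enlarge this area to confirm.

```bash
python3 - <<'E'
from h import *
import pickle
t=pickle.load(open('pics/top0.pkl','rb')); s=pickle.load(open('pics/scene0.pkl','rb'))
a=cv2.resize(t['pixels'][130:260,140:300],None,fx=5,fy=5,interpolation=cv2.INTER_CUBIC)[:600]
a=cv2.resize(t['pixels'][130:250,140:300],(800,600),interpolation=cv2.INTER_CUBIC)
cv2.imwrite('pics/c1.png',a)
for n,u,v,z in [('lim',254,196,.08),('small',259,168,.06),('nest',184,213,.03),('driver',272,222,.4),('base',255,375,0),('bottle',299,162,.08)]: print(n,onz(t,u,v,z).round(4))
b=cv2.resize(s['pixels'][90:240,150:350],(800,600),interpolation=cv2.INTER_CUBIC); cv2.imwrite('pics/c2.png',b)
E
```

```text
lim [ 0.5271 -0.0018  0.08  ]
small [ 0.6164 -0.0178  0.06  ]
nest [0.484  0.2089 0.03  ]
driver [ 0.4111 -0.0349  0.4   ]
base [ 0.012  -0.0038  0.    ]
bottle [ 0.63   -0.1368  0.08  ]
```

View pics/c1.png

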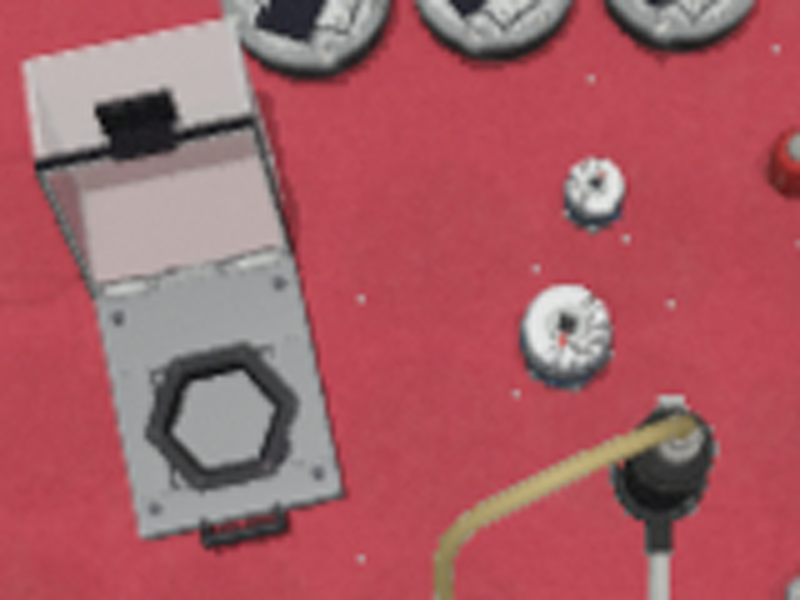

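View pics/c2.png

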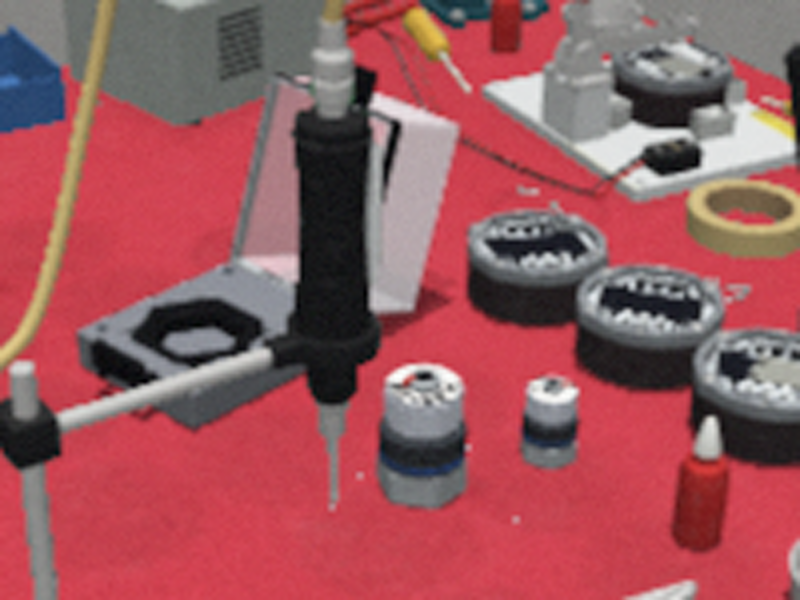

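The crops confirm it. The larger limiter is at top px (253,197), with a sleeve about 18 px wide against 12 px for the look-alike. Its red pointer faces down and slightly left in the image, roughly -x. The case lid is open with its lip at about (168,153), and the driver on the stand is beside the limiter.

```bash
python3 - <<'E'
from h import *
import pickle
t=pickle.load(open('pics/top0.pkl','rb')); s=pickle.load(open('pics/scene0.pkl','rb'))
def tri(a,b):
    r1,r2=ray(t,*a),ray(s,*b); A=np.array([r1,-r2]).T
    k=np.linalg.lstsq(A,s['p']-t['p'],rcond=None)[0]
    p,q=t['p']+r1*k[0],s['p']+r2*k[1]; return ((p+q)/2).round(4),np.linalg.norm(p-q).round(4)
C=lambda u,v:(140+u/5-.4,130+v/5-.4); S=lambda u,v:(150+u/4-.375,90+v/4-.375)
print('hub',tri(C(567,322),S(425,378)))
print('driver body top',tri(C(680,445),S(333,115)))
print('stand arm ring',tri(C(660,490),S(335,335)))
print('hose bend',tri((231,233),(185,60)))
print('clamp',tri((270,293),(156,197)))
print('lip',tri(C(138,95),S(365,80)))
cs=[C(142,537),C(345,495),C(290,250),C(100,290)]
P=np.array([onz(t,*c,.03) for c in cs]); print(P.round(4))
fr,bk=(P[0]+P[1])/2,(P[2]+P[3])/2
print('len',np.linalg.norm(fr-bk),np.linalg.norm(P[0]-P[1]),'ctr',P.mean(0),'yaw',np.arctan2(*(bk-fr)[[1,0]]),np.arctan2(*(P[0]-P[1])[[1,0]])-np.pi/2)
print('nestctr',onz(t,*C(222,415),.03),'floor',onz(t,*C(222,422),.014))
# refine sleeve top disc
im=t['pixels'].astype(int); h=cv2.cvtColor(t['pixels'],cv2.COLOR_BGR2HSV)
m=((h[...,1]<70)&(h[...,2]>60)).astype(np.uint8)
n,l,st,ce=cv2.connectedComponentsWithStats(m)
for c in [(253,197),(258,168)]:
  w=m[c[1]-14:c[1]+14,c[0]-14:c[0]+14]; 
  print(l[c[1]-4,c[0]-4], st[l[c[1]-4,c[0]-4]], ce[l[c[1]-4,c[0]-4]])
print('sleeve top ctr',onz(t,*C(567,330),.076), 'driver tip xy guess', tri(C(660,490),S(335,335)))
b=cv2.resize(t['pixels'][182:212,239:269],(600,600),interpolation=cv2.INTER_CUBIC)
w=pickle.load(open('pics/wrist0.pkl','rb'))
cv2.imwrite('pics/c3.png',b)
E
```

```text
hub (array([0.5321, 0.0017, 0.0798]), np.float64(0.0024))
driver body top (array([ 0.4304, -0.0492,  0.3003]), np.float64(0.0028))
stand arm ring (array([ 0.4265, -0.0488,  0.1686]), np.float64(0.006))
hose bend (array([0.3839, 0.0586, 0.4019]), np.float64(0.005))
clamp (array([ 0.2482, -0.0408,  0.1662]), np.float64(0.0019))
lip (array([0.6457, 0.2423, 0.1725]), np.float64(0.0001))
[[0.4116 0.2552 0.03  ]
 [0.4365 0.1341 0.03  ]
 [0.5871 0.1695 0.03  ]
 [0.5623 0.2848 0.03  ]]
len 0.1540801950837916 0.12365483548762989 ctr [0.49937782 0.21092985 0.03      ] yaw 0.21265155540410446 0.20313062249678415
nestctr [0.48521698 0.20896219 0.03      ] floor [0.48316763 0.21081328 0.014     ]
191 [244 187  19  21 295] [252.62372881 196.66779661]
173 [253 162  12  15 134] [258.30597015 168.29104478]
sleeve top ctr [0.52899538 0.00105334 0.076     ] driver tip xy guess (array([ 0.4265, -0.0488,  0.1686]), np.float64(0.006))
```

```bash
cat >> h.py <<'E'
def lean(th,yaw=0.):
    "tool rotation: y along world x turned by yaw, leaning th towards +y side"
    c,s=np.cos(th),np.sin(th)
    M=np.array([[0,1,0],[c,0,-s],[-s,0,-c]],float)
    return R.from_euler('z',yaw).as_matrix()@M
def go(p,M,cmd=None):
    "travel,twist from commanded (default measured) pose"
    o=get_obs(); p0,R0=(o['ee_pos'],R.from_rotvec(o['eef_rot']).as_matrix()) if cmd is None else cmd
    w=R.from_matrix(R0.T@M).as_rotvec(); d=R0.T@(np.array(p)-p0)
    print('travel',d.round(4),'twist',w.round(4),'rows',np.linalg.norm(d)/.0625,np.degrees(np.linalg.norm(w))/10.7)
E
python3 - <<'E'
from h import *
import pickle
t=pickle.load(open('pics/top0.pkl','rb')); s=pickle.load(open('pics/scene0.pkl','rb'))
w=pickle.load(open('pics/wrist0.pkl','rb'))
o=get_obs(); R0=R.from_rotvec(o['eef_rot']).as_matrix()
print('cam in tool',R0.T@(w['p']-o['ee_pos']),'\n',R0.T@w['R'])
def tri(a,b):
    r1,r2=ray(t,*a),ray(s,*b); k=np.linalg.lstsq(np.array([r1,-r2]).T,s['p']-t['p'],rcond=None)[0]
    return (t['p']+r1*k[0]).round(3),(s['p']+r2*k[1]).round(3)
print('box',tri((80,213),(144,92)),tri((75,277),(95,104)))
go([.45,.32,.36],lean(0.)); go([.45,.32,.36],lean(.8))
E
```

```text
cam in tool [ 0.07133845  0.00018238 -0.13427173] 
 [[-4.89255379e-04 -9.60083953e-01 -2.79711573e-01]
 [ 9.99999799e-01 -5.82358159e-04  2.49748128e-04]
 [-4.02671487e-04 -2.79711395e-01  9.60084045e-01]]
box (array([0.462, 0.467, 0.193]), array([0.448, 0.473, 0.193])) (array([0.293, 0.472, 0.186]), array([0.297, 0.471, 0.186]))
travel [-0.3438 -0.2176 -0.1212] twist [-1.2000e-03  1.0000e-03  1.2901e+00] rows 6.791793070372178 6.908056236613986
travel [-0.3438 -0.2176 -0.1212] twist [ 0.5132 -0.6826  1.217 ] rows 6.791793070372178 7.961207648353249
```

>>> play_rows:
  deltas:
    - {"hand": -1, "travel": [0, 0, -0.06], "twist": [0, 0, 0]}
    - {"hand": -1, "travel": [0, 0, -0.12], "twist": [0, 0, 0]}
    - {"hand": -1, "travel": [-0.344, -0.218, -0.121], "twist": [0, 0, 1.29]}
    - {"hand": -1, "travel": [-0.344, -0.218, -0.121], "twist": [0, 0, 1.29]}
    - {"hand": -1, "travel": [-0.344, -0.218, -0.121], "twist": [0, 0, 1.29]}
    - {"hand": -1, "travel": [-0.344, -0.218, -0.121], "twist": [0, 0, 1.29]}
    - {"hand": -1, "travel": [-0.344, -0.218, -0.121], "twist": [0, 0, 1.29]}
    - {"hand": -1, "travel": [-0.344, -0.218, -0.121], "twist": [0, 0, 1.29]}
    - {"hand": -1, "travel": [-0.344, -0.218, -0.121], "twist": [0, 0, 1.29]}
    - {"hand": -1, "travel": [-0.344, -0.218, -0.121], "twist": [0, 0, 1.29]}
    - {"hand": -1, "travel": [-0.344, -0.218, -0.121], "twist": [0, 0, 1.29]}
    - {"hand": -1, "travel": [-0.344, -0.218, -0.121], "twist": [0, 0, 1.29]}

```text
clock: 1.65
ee_pos: [0.449, 0.3214, 0.3601]
eef_rot: [-2.217, -2.225, 0.0]
force: [-0.1, 0.7, -0.3]
width: 0.0854
```

```bash
python3 - <<'E'
from h import *
o=get_obs(); print(o['clock'],o['ee_pos'],o['eef_rot'],o['joint_pos'].round(3))
a=snap('scene')['pixels']; b=snap('top')['pixels']; w=snap('wrist')['pixels']
cv2.imwrite('pics/m1.png',cv2.resize(np.vstack([np.hstack([a,b]),np.hstack([w,w*0])])[:, :],(800,600)))
go([.45,.32,.36],lean(.8))
go([.53,.11,.19],lean(.8))
E
```

```text
1.65 [0.44901952 0.32143417 0.36005337] [-2.21651288e+00 -2.22542241e+00  4.61237033e-04] [-1.062  0.164  0.423  1.6   -0.069  1.393 -0.628]
travel [-0.0008  0.0005  0.0002] twist [ 8.000e-04 -8.001e-01  2.400e-03] rows 0.015008647903520436 4.284367660013351
travel [-0.211   0.08    0.1702] twist [ 8.000e-04 -8.001e-01  2.400e-03] rows 4.522093846060595 4.284367660013351
```

View pics/m1.png

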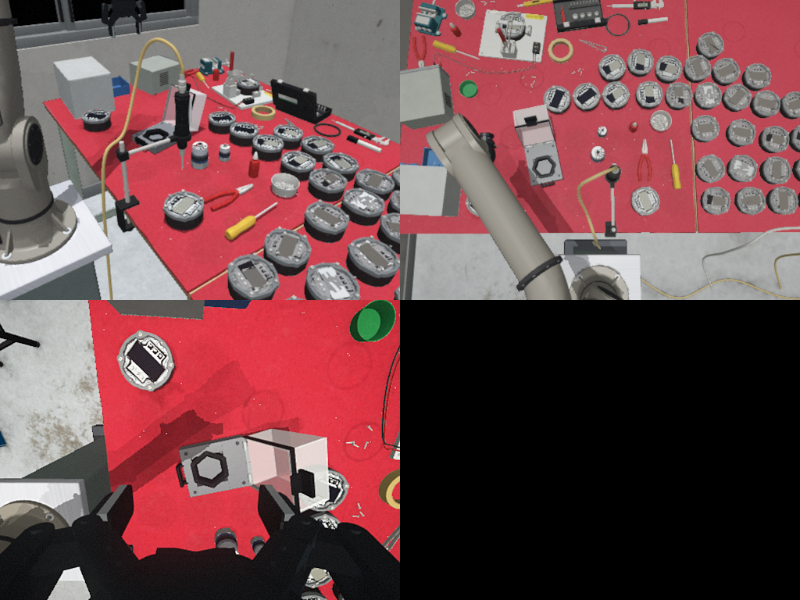

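>>> play_rows:
  deltas:
    - {"hand": -1, "travel": [-0.211, 0.08, 0.17], "twist": [0, -0.8, 0]}
    - {"hand": -1, "travel": [-0.211, 0.08, 0.17], "twist": [0, -0.8, 0]}
    - {"hand": -1, "travel": [-0.211, 0.08, 0.17], "twist": [0, -0.8, 0]}
    - {"hand": -1, "travel": [-0.211, 0.08, 0.17], "twist": [0, -0.8, 0]}
    - {"hand": -1, "travel": [-0.211, 0.08, 0.17], "twist": [0, -0.8, 0]}
    - {"hand": -1, "travel": [-0.211, 0.08, 0.17], "twist": [0, -0.8, 0]}
    - {"hand": -1, "travel": [-0.211, 0.08, 0.17], "twist": [0, -0.8, 0]}
    - {"hand": -1, "travel": [-0.211, 0.08, 0.17], "twist": [0, -0.8, 0]}

```text
clock: 2.8
ee_pos: [0.5309, 0.1104, 0.1917]
eef_rot: [1.752, 1.752, -0.734]
force: [0.1, -0.4, -0.6]
width: 0.0855
```

```bash
python3 - <<'E'
from h import *
import pickle
o=get_obs(); print(o['clock'],o['ee_pos'],o['eef_rot'],o['joint_pos'].round(3))
D={n:snap(n) for n in ['scene','top','wrist']}; pickle.dump(D,open('pics/2.pkl','wb'))
w=D['wrist']
u=proj(w,[.529,.001,.076]); v=proj(w,[.484,.209,.03]); print(u,v)
x,y=int(u[0]),int(u[1])
x0=min(max(x-50,0),412);y0=min(max(y-40,0),304)
c=cv2.resize(w['pixels'][y0:y0+80,x0:x0+100],(500,400),interpolation=cv2.INTER_CUBIC); print(x0,y0)
im=np.zeros((600,800,3),np.uint8); im[:400,:500]=c
im[:300,500:]=cv2.resize(D['scene']['pixels'][0:300,:],(300,300))
im[300:,500:]=cv2.resize(D['top']['pixels'][80:330,60:330],(300,300)); im[400:,:250]=cv2.resize(w['pixels'],(250,200))
cv2.imwrite('pics/m2.png',im)
E
```

```text
2.8 [0.53094218 0.11037369 0.19172765] [ 1.75164413  1.75222475 -0.73408953] [-1.029  0.567  0.528  1.733  0.412  1.356 -0.694]
[248.64713818 174.29288721] [ 158.77418215 -117.70334339]
198 134
```

View pics/m2.png

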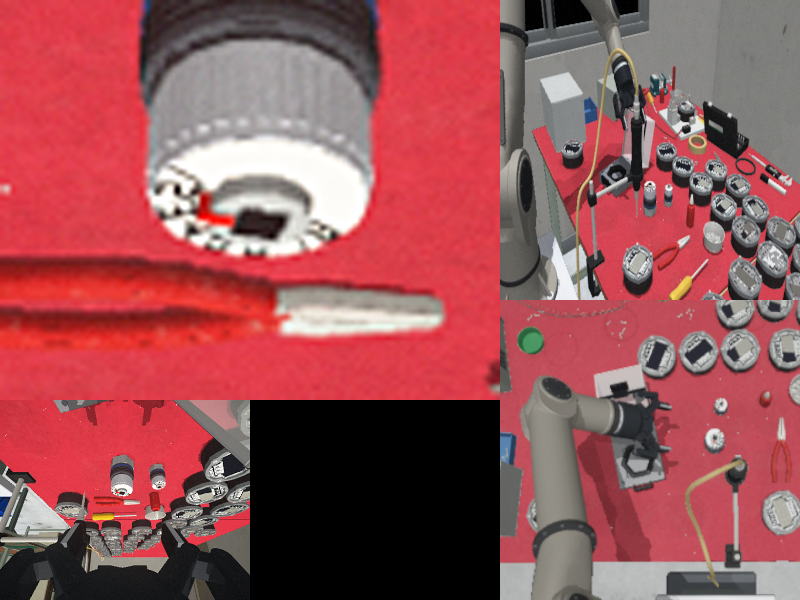

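```bash
python3 - <<'E'
from h import *
import pickle
D=pickle.load(open('pics/2.pkl','rb')); w=D['wrist']
print(w['p'])
K=lambda x,y:(198+x/5-.4,134+y/5-.4)
for n,q,z in [('left',(147,185),.076),('right',(374,185),.076),('bot',(262,257),.076),('hubL',(212,190),.082),('hubR',(305,195),.082),('ptr',(203,212),.082),('sq',(262,222),.082)]: print(n,onz(w,*K(*q),z).round(4))
# white ring mask ->plane points -> min enclosing circle
h=cv2.cvtColor(w['pixels'],cv2.COLOR_BGR2HSV); v=w['pixels'].min(2)
# rectified top view of the plane z=.076, 0.1 mm... 6 px/mm
g=np.arange(-35,35,.15)/1000; X=.529+g[::-1,None]+0*g[None]; Y=.001-g[None]+0*X
P=np.stack([X,Y,0*X+.076],-1).reshape(-1,3); q=(P-w['p'])@w['R']; q=q[:,:2]/q[:,2:]*w['f']+[w['cx'],w['cy']]
m=q.reshape(*X.shape,2).astype(np.float32)
im=cv2.remap(w['pixels'],m[...,0],m[...,1],cv2.INTER_CUBIC)
t=D['top']; q=(P-t['p'])@t['R']; q=q[:,:2]/q[:,2:]*t['f']+[t['cx'],t['cy']]; m=q.reshape(*X.shape,2).astype(np.float32)
im2=cv2.remap(t['pixels'],m[...,0],m[...,1],cv2.INTER_CUBIC)
o=np.hstack([im,im2]); cv2.imwrite('pics/rect.png',cv2.resize(o,(800,400)))
for k,i in (('wr',im),('top',im2)):
    hh=cv2.cvtColor(i,cv2.COLOR_BGR2HSV); mask=((hh[...,1]<60)&(hh[...,2]>190)).astype(np.uint8)
    c=max(cv2.findContours(mask,0,1)[0],key=cv2.contourArea); (cx,cy),r=cv2.minEnclosingCircle(c); e=cv2.fitEllipse(cv2.convexHull(c))
    f=lambda cx,cy:(.529+.035-cy*.00015,.001+.035-cx*.00015)
    print(k,f(cx,cy),r*.15,'ell',f(*e[0]),np.array(e[1])*.15)
# wrist vs top check on foot: nothing
E
```

```text
[0.52995868 0.25607393 0.23467963]
left [0.5056 0.0087 0.076 ]
right [0.5548 0.0085 0.076 ]
bot [ 0.5305 -0.023   0.076 ]
hubL [0.52  0.016 0.082]
hubR [0.5396 0.014  0.082 ]
ptr [0.5178 0.0072 0.082 ]
sq [0.5305 0.003  0.082 ]
wr (0.5315481971740723, 0.0025788436889648478) 25.805882263183594 ell (0.530593874359131, 0.002919564056396491) [48.63176422 50.47544861]
top (0.5323603843688965, 0.0011087104797363329) 24.82155532836914 ell (0.5324822410583496, 0.0013607345581054739) [47.87852783 49.31351624]
```

View pics/rect.png

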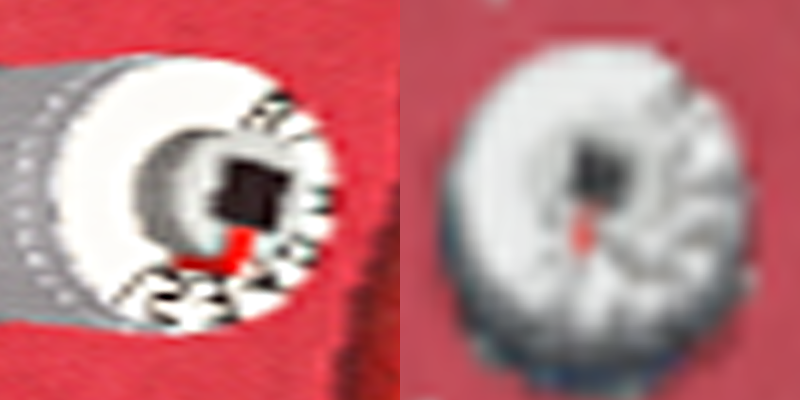

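The ring reads 1 to 8 counter-clockwise, with the pointer nearest 2. So the limiter is set to 2 with a yaw of about -0.21, and the sleeve needs five clicks, +2.25 rad clockwise.

```bash
cat >> h.py <<'E'
def tcp(g,M): return np.array(g)+.011*M[:,2]
E
python3 - <<'E'
from h import *
M=lean(.8); P=tcp([.531,.0025,.046],M)
cmd=(np.array([.5305,.11,.191]),M)
go(P-.1*M[:,2],M); go(P,M)
E
```

```text
travel [0.0293 0.0002 0.0892] twist [ 0.0018 -0.0025 -0.0006] rows 1.5014536333654238 0.016640795279261218
travel [0.029  0.     0.1892] twist [ 0.0018 -0.0025 -0.0006] rows 3.0619035639794405 0.016640795279261218
```

>>> play_rows:
  deltas:
    - {"hand": -0.75, "travel": [0.015, 0, 0.045], "twist": [0, 0, 0]}
    - {"hand": -0.75, "travel": [0.029, 0, 0.089], "twist": [0, 0, 0]}
    - {"hand": -0.75, "travel": [0.029, 0, 0.115], "twist": [0, 0, 0]}
    - {"hand": -0.75, "travel": [0.029, 0, 0.14], "twist": [0, 0, 0]}
    - {"hand": -0.75, "travel": [0.029, 0, 0.165], "twist": [0, 0, 0]}
    - {"hand": -0.75, "travel": [0.029, 0, 0.18], "twist": [0, 0, 0]}
    - {"hand": -0.75, "travel": [0.029, 0, 0.189], "twist": [0, 0, 0]}
    - {"hand": -0.75, "travel": [0.029, 0, 0.189], "twist": [0, 0, 0]}
    - {"hand": -0.75, "travel": [0.029, 0, 0.189], "twist": [0, 0, 0]}

```text
clock: 4.08
ee_pos: [0.5309, -0.0056, 0.0381]
eef_rot: [1.75, 1.751, -0.738]
force: [-1.1, 0.9, 0.2]
width: 0.0747
```

```bash
python3 - <<'E'
from h import *
w=snap('wrist'); 
for P in [(.531,.0025,.076),(.531,.0025,.082)]: print(proj(w,P))
cv2.imwrite('pics/w3.png',cv2.resize(w['pixels'][40:384],(800,537)))
s=snap('scene')['pixels'][140:230,220:310]; cv2.imwrite('pics/s3.png',cv2.resize(s,(500,500)))
E
```

```text
[251.72589145 323.50381934]
[251.79301583 338.35268626]
```

View pics/w3.png

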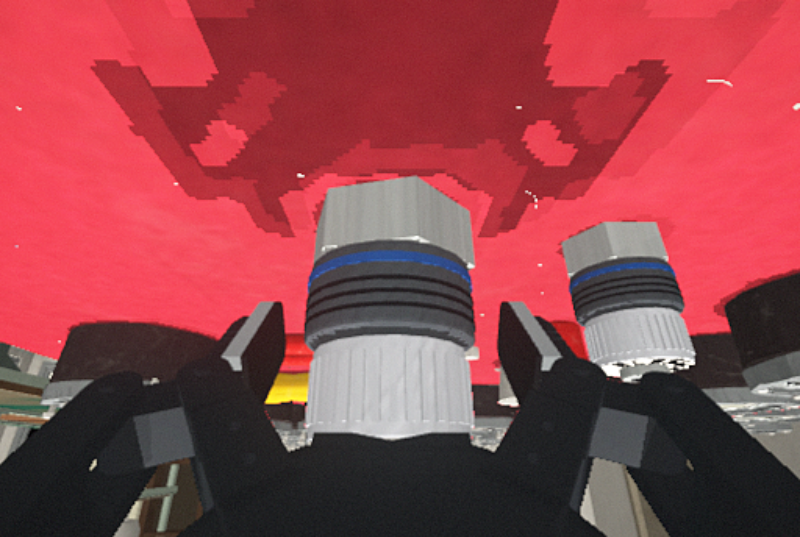

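```bash
python3 - <<'E'
from h import *
w=snap('wrist')
c=np.array([onz(w,x*.64,40+y*.6406,0)[:2] for x,y in [(327,187),(415,177),(471,210)]])
d=c-[.531,.0025]; print(c.round(4),np.hypot(*d.T).round(4),np.degrees(np.arctan2(d[:,1],d[:,0])))
for a,b in ((0,1),(1,2)):
    e=c[b]-c[a]; print(np.hypot(*e),np.degrees(np.arctan2(e[1],e[0])))
E
```

```text
[[0.5091 0.0241]
 [0.5381 0.0296]
 [0.5596 0.0094]] [0.0308 0.0281 0.0294] [135.4394247   75.28748322  13.55542163]
0.029589105571258142 10.778026732626142
0.029496591640205117 -43.35825900584995
```

>>> play_rows:
  deltas:
    - {"hand": 1, "travel": [0, 0, 0], "twist": [0, 0, 0]}
    - {"hand": 1, "travel": [0, 0, 0], "twist": [0, 0, 0]}
    - {"hand": 1, "travel": [0, 0, 0], "twist": [0, 0, 0]}
    - {"hand": 1, "travel": [0, 0, 0], "twist": [0, 0, 0]}
    - {"hand": 1, "travel": [0, 0, 0], "twist": [0, 0, 0]}
    - {"hand": 1, "travel": [0, 0, 0], "twist": [0, 0, 0]}
  force: 50

```text
clock: 4.97
ee_pos: [0.5306, -0.006, 0.0382]
eef_rot: [1.75, 1.751, -0.739]
force: [-1.2, 3.1, 4.9]
width: 0.0545
```

```bash
cat >> h.py <<'E'
M1=lean(.8); M2=lean(.8,.463)
OT=M1.T@(np.array([.5308,.0025,0])-np.array([.5306,-.006,.0382]))  # limiter origin in tool
CM1=(np.array([.531,-.0054,.038]),M1)
def tcp_for(o,M): return np.array(o)-M@OT
E
python3 - <<'E'
from h import *
print(OT)
go(tcp_for([.531,.0025,.09],M1),M1,); go(tcp_for([.51,.09,.10],M2),M2)
E
```

```text
[0.03332501 0.0002     0.02051667]
travel [-0.0645  0.0003 -0.0627] twist [ 0.0006 -0.0002  0.0001] rows 1.439582427002861 0.0034391961827122627
travel [-0.0102 -0.0169 -0.133 ] twist [-3.315e-01 -1.000e-04 -3.225e-01] rows 2.1514350485481004 2.476527870420962
```

>>> play_rows:
  deltas:
    - {"hand": 1, "travel": [-0.02, 0, -0.02], "twist": [0, 0, 0]}
    - {"hand": 1, "travel": [-0.045, 0, -0.043], "twist": [0, 0, 0]}
    - {"hand": 1, "travel": [-0.064, 0, -0.063], "twist": [0, 0, 0]}
    - {"hand": 1, "travel": [-0.045, -0.006, -0.085], "twist": [-0.11, 0, -0.11]}
    - {"hand": 1, "travel": [-0.03, -0.012, -0.11], "twist": [-0.22, 0, -0.22]}
    - {"hand": 1, "travel": [-0.01, -0.017, -0.133], "twist": [-0.332, 0, -0.323]}
    - {"hand": 1, "travel": [-0.01, -0.017, -0.133], "twist": [-0.332, 0, -0.323]}
    - {"hand": 1, "travel": [-0.01, -0.017, -0.133], "twist": [-0.332, 0, -0.323]}
    - {"hand": 1, "travel": [-0.01, -0.017, -0.133], "twist": [-0.332, 0, -0.323]}

```text
clock: 6.1
ee_pos: [0.5134, 0.0807, 0.1375]
eef_rot: [1.269, 2.046, -0.537]
force: [-0.2, -0.2, -4.3]
width: 0.0537
```

```bash
python3 - <<'E'
from h import *
import pickle
o=get_obs(); print(o['ee_pos'],R.from_rotvec(o['eef_rot']).as_matrix()-M2,o['width'])
w=snap('wrist'); pickle.dump(w,open('pics/w4.pkl','wb')); 
print(proj(w,[.485,.209,.03]),proj(w,[.51,.09,.10]))
g=np.arange(-100,100,.5)/1000; 
def rect(d,z,c=(.485,.205)):
    X=c[0]+g[::-1,None]+0*g[None]; Y=c[1]-g[None]+0*X; P=np.stack([X,Y,0*X+z],-1).reshape(-1,3); q=(P-d['p'])@d['R']; q=q[:,:2]/q[:,2:]*d['f']+[d['cx'],d['cy']]
    m=q.reshape(*X.shape,2).astype(np.float32); return cv2.remap(d['pixels'],m[...,0],m[...,1],cv2.INTER_CUBIC)
t=pickle.load(open('pics/top0.pkl','rb'))
cv2.imwrite('pics/r4.png',np.vstack([np.hstack([rect(w,.03),rect(t,.03)]),np.hstack([cv2.resize(w['pixels'],(400,200)),np.zeros((200,400,3),np.uint8)])]))
E
```

```text
[0.51344941 0.0806531  0.1374657 ] [[ 0.00127162  0.00107849 -0.00178602]
 [ 0.00043462 -0.00216731 -0.00108135]
 [-0.00017265 -0.0004938   0.00017798]] 0.05371149214685325
[ 348.5310952  -192.85178502] [252.37834976 180.08127846]
```

View pics/r4.png

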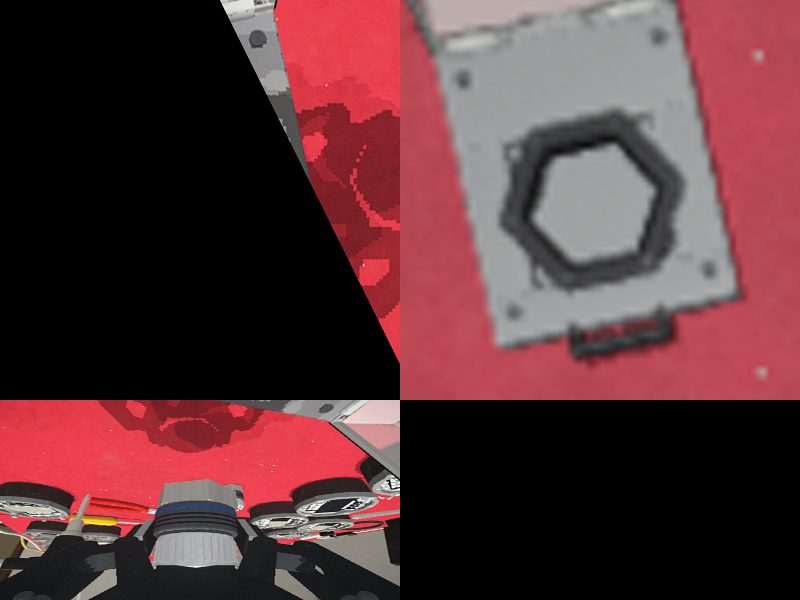

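```bash
python3 - <<'E'
from h import *
import pickle
g=np.arange(-100,100,.25)/1000
def rect(d,z,c=(.485,.205)):
    X=c[0]+g[::-1,None]+0*g[None]; Y=c[1]-g[None]+0*X; P=np.stack([X,Y,0*X+z],-1).reshape(-1,3); q=(P-d['p'])@d['R']; q=q[:,:2]/q[:,2:]*d['f']+[d['cx'],d['cy']]
    m=q.reshape(*X.shape,2).astype(np.float32); return cv2.remap(d['pixels'],m[...,0],m[...,1],cv2.INTER_CUBIC)
for n in ('top','scene'):
    d=pickle.load(open(f'pics/{n}0.pkl','rb')); im=rect(d,.03); h=cv2.cvtColor(im,cv2.COLOR_BGR2HSV)
    for th in (85,105):
        m=((h[...,2]<th)&(h[...,1]<110)).astype(np.uint8); C,hi=cv2.findContours(m,cv2.RETR_CCOMP,1)
        for i,c in enumerate(C):
            if cv2.contourArea(c)>20000*.4:
                H=cv2.convexHull(c); M=cv2.moments(H); x,y=M['m10']/M['m00'],M['m01']/M['m00']
                q=cv2.approxPolyDP(H,10,True)[:,0]; e=np.roll(q,-1,0)-q
                (rc,rs,ra)=cv2.minAreaRect(c)
                print(n,th,'outer' if hi[0][i][3]<0 else 'hole',round(.585-.00025*y,4),round(.305-.00025*x,4),'area mm2',M['m00']/16,[(int(np.hypot(*k)/4),int(np.degrees(np.arctan2(-k[1],k[0]))%60)) for k in e])
    if n=='top':
        m=((h[...,1]<60)&(h[...,2]>100)).astype(np.uint8)
        C=max(cv2.findContours(m,0,1)[0],key=cv2.contourArea); print(cv2.minAreaRect(C))
E
```

```text
top 85 outer 0.484 0.2092 area mm2 5904.84375 [(8, 31), (35, 7), (35, 22), (12, 50), (44, 12), (19, 25), (26, 7), (29, 20), (12, 4), (9, 37), (41, 11)]
top 85 hole 0.4826 0.2081 area mm2 2787.5 [(29, 11), (32, 13), (32, 12), (31, 14), (25, 14), (9, 49), (30, 11)]
top 105 outer 0.4192 0.1923 area mm2 963.15625 [(22, 47), (45, 11), (13, 57), (5, 48), (62, 8)]
top 105 outer 0.4842 0.2092 area mm2 6269.6875 [(9, 37), (37, 5), (32, 22), (17, 54), (43, 13), (19, 30), (28, 5), (31, 20), (11, 7), (10, 37), (42, 11)]
top 105 hole 0.4827 0.2081 area mm2 2660.9375 [(29, 10), (30, 13), (33, 12), (28, 13), (25, 14), (8, 54), (30, 11)]
((348.7061767578125, 297.9818420410156), (728.0234985351562, 522.7499389648438), 77.35784912109375)
scene 85 outer 0.411 0.1999 area mm2 1957.0 [(10, 28), (7, 47), (37, 13), (40, 39), (14, 44), (43, 12), (22, 1), (11, 51)]
scene 85 outer 0.4815 0.2087 area mm2 6361.21875 [(31, 4), (41, 29), (18, 27), (34, 12), (14, 52), (40, 8), (35, 18), (12, 55), (43, 12), (15, 40)]
scene 85 hole 0.4742 0.1952 area mm2 1483.46875 [(13, 10), (27, 13), (10, 46), (17, 3), (15, 11), (29, 12), (8, 30), (17, 4)]
scene 85 outer 0.5138 0.1525 area mm2 14099.0625 [(107, 0), (26, 16), (21, 47), (132, 30), (31, 12), (204, 59)]
scene 105 outer 0.411 0.2006 area mm2 2178.0 [(22, 28), (13, 23), (33, 7), (40, 36), (16, 38), (38, 12), (25, 3), (7, 29)]
scene 105 outer 0.4816 0.209 area mm2 6711.25 [(10, 19), (22, 58), (42, 30), (14, 33), (37, 13), (19, 49), (39, 6), (34, 18), (16, 49), (40, 12), (16, 44)]
scene 105 hole 0.4742 0.1952 area mm2 1334.4375 [(13, 6), (26, 12), (9, 47), (16, 2), (13, 12), (29, 11), (23, 13)]
scene 105 outer 0.5131 0.153 area mm2 14405.34375 [(107, 0), (13, 24), (15, 5), (18, 45), (132, 30), (29, 14), (6, 36), (201, 59)]
```

```bash
python3 - <<'E'
from h import *
import pickle
w=pickle.load(open('pics/wrist0.pkl','rb')); R0=R.from_rotvec([-.439483716,-3.11057399,.00235149216]).as_matrix(); p0=np.array([.17994474,.6241259,.23848101])
o=R.from_rotvec([-2.21651288,-2.22542241,.00046124]).as_matrix(); p=np.array([.44901952,.32143417,.36005337])
d=dict(w); d['p']=p+o@(R0.T@(w['p']-p0)); d['R']=o@R0.T@w['R']
im=cv2.imread('pics/m1.png')[300:600,0:400]; d['pixels']=cv2.resize(im,(512,384),interpolation=cv2.INTER_CUBIC)
h=cv2.cvtColor(d['pixels'],cv2.COLOR_BGR2HSV)
for th in (85,110):
    m=((h[...,2]<th)&(h[...,1]<110)).astype(np.uint8); C,hi=cv2.findContours(m,cv2.RETR_CCOMP,1)
    for i,c in enumerate(C):
        M=cv2.moments(cv2.convexHull(c))
        if M['m00']>150:
            u,v=M['m10']/M['m00'],M['m01']/M['m00']
            if abs(u-267)<25 and abs(v-215)<25: print(th,hi[0][i][3],u,v,onz(d,u,v,.03).round(4),onz(d,u,v,.014).round(4),M['m00'])
print(d['p'],proj(d,[.483,.209,.03]))
E
```

```text
85 -1 268.06976523144186 216.27801539777587 [0.4825 0.2109 0.03  ] [0.4837 0.2046 0.014 ] 1753.5
85 68 267.59469696969694 214.40129233511584 [0.4816 0.2146 0.03  ] [0.4827 0.2084 0.014 ] 748.0
110 -1 268.07703621989333 216.51130722559293 [0.4826 0.2104 0.03  ] [0.4837 0.2042 0.014 ] 1813.0
110 61 267.60912280701757 214.24140350877192 [0.4816 0.2149 0.03  ] [0.4827 0.2088 0.014 ] 712.5
[0.4490067  0.39273782 0.4943437 ] [268.30107565 217.24014341]
```

```bash
python3 - <<'E'
from h import *
for z in (.065,.036,.014): go(tcp_for([.4825,.21,z],M2),M2)
E
```

```text
travel [ 0.109   0.0295 -0.063 ] twist [-0.002   0.0003 -0.0014] rows 2.0689038443512793 0.012929642778696137
travel [ 0.1298  0.0295 -0.0428] twist [-0.002   0.0003 -0.0014] rows 2.237239023220106 0.012929642778696137
travel [ 0.1456  0.0295 -0.0275] twist [-0.002   0.0003 -0.0014] rows 2.4171007156636386 0.012929642778696137
```

>>> play_rows:
  deltas:
    - {"hand": 1, "travel": [0.055, 0.015, -0.045], "twist": [0, 0, 0]}
    - {"hand": 1, "travel": [0.109, 0.0295, -0.063], "twist": [0, 0, 0]}
    - {"hand": 1, "travel": [0.109, 0.0295, -0.063], "twist": [0, 0, 0]}
    - {"hand": 1, "travel": [0.12, 0.0295, -0.052], "twist": [0, 0, 0]}
    - {"hand": 1, "travel": [0.13, 0.0295, -0.043], "twist": [0, 0, 0]}
    - {"hand": 1, "travel": [0.13, 0.0295, -0.043], "twist": [0, 0, 0]}

```text
clock: 6.9
ee_pos: [0.4849, 0.2014, 0.0734]
eef_rot: [1.267, 2.047, -0.54]
force: [0.7, 0.8, -4.8]
width: 0.0541
```

```bash
python3 - <<'E'
from h import *
o=get_obs(); M=R.from_rotvec(o['eef_rot']).as_matrix(); print(o['ee_pos'],o['ee_pos']+M@OT,o['force'])
go(tcp_for([.4825,.21,.014],M2),M2)
E
```

```text
[0.48494506 0.20140891 0.07344643] [0.48127563 0.20900304 0.03523133] [ 0.69019492  0.76196029 -4.82375435]
travel [0.0155 0.0015 0.0146] twist [-0.0035  0.0017  0.0006] rows 0.3407622393749754 0.02130127195332244
```

>>> play_rows:
  deltas:
    - {"hand": 1, "travel": [0.003, 0.0015, 0.003], "twist": [0, 0, 0]}
    - {"hand": 1, "travel": [0.006, 0.0015, 0.006], "twist": [0, 0, 0]}
    - {"hand": 1, "travel": [0.009, 0.0015, 0.0085], "twist": [0, 0, 0]}
    - {"hand": 1, "travel": [0.012, 0.0015, 0.0115], "twist": [0, 0, 0]}
    - {"hand": 1, "travel": [0.0145, 0.0015, 0.0135], "twist": [0, 0, 0]}
    - {"hand": 1, "travel": [0.0145, 0.0015, 0.0135], "twist": [0, 0, 0]}

```text
clock: 7.65
ee_pos: [0.4863, 0.2045, 0.0543]
eef_rot: [1.266, 2.048, -0.537]
force: [0.0, -0.3, -4.6]
width: 0.0542
```

```bash
python3 - <<'E'
from h import *
o=get_obs(); M=R.from_rotvec(o['eef_rot']).as_matrix(); print(o['ee_pos'],o['ee_pos']+M@OT,o['force'],o['wrist_torque'])
E
```

```text
[0.48626218 0.20453493 0.05426102] [0.48260775 0.21220602 0.01605985] [ 0.01420334 -0.31607328 -4.61431478] [ 1.1529114   0.6935466  -0.11597758]
```

>>> play_rows:
  deltas:
    - {"hand": 1, "travel": [0.001, 0, 0.001], "twist": [0, 0, 0]}
    - {"hand": -0.75, "travel": [0.001, 0, 0.001], "twist": [0, 0, 0]}
    - {"hand": -0.75, "travel": [0.001, 0, 0.001], "twist": [0, 0, 0]}
    - {"hand": -0.75, "travel": [0.001, 0, 0.001], "twist": [0, 0, 0]}
    - {"hand": -0.75, "travel": [0.001, 0, 0.001], "twist": [0, 0, 0]}
    - {"hand": -0.75, "travel": [0.001, 0, 0.001], "twist": [0, 0, 0]}
    - {"hand": -0.75, "travel": [0.001, 0, -0.02], "twist": [0, 0, 0]}
    - {"hand": -0.75, "travel": [0, 0, -0.05], "twist": [0, 0, 0]}
    - {"hand": -0.75, "travel": [0, 0, -0.09], "twist": [0, 0, 0]}
    - {"hand": -0.75, "travel": [0, 0, -0.13], "twist": [0, 0, 0]}
    - {"hand": -0.75, "travel": [0, 0, -0.13], "twist": [0, 0, 0]}
    - {"hand": -0.75, "travel": [0, 0, -0.13], "twist": [0, 0, 0]}

```text
clock: 9.15
ee_pos: [0.4448, 0.287, 0.1447]
eef_rot: [1.266, 2.047, -0.538]
force: [0.7, -0.6, -0.6]
width: 0.0747
```

```bash
python3 - <<'E'
from h import *
import pickle
o=get_obs(); print(o['ee_pos'],o['joint_pos'].round(3),o['width'])
w=snap('wrist'); pickle.dump(w,open('pics/w5.pkl','wb'))
def rect(d,z,c,half=35,st=.15):
    g=np.arange(-half,half,st)/1000
    X=c[0]+g[::-1,None]+0*g[None]; Y=c[1]-g[None]+0*X; P=np.stack([X,Y,0*X+z],-1).reshape(-1,3); q=(P-d['p'])@d['R']; q=q[:,:2]/q[:,2:]*d['f']+[d['cx'],d['cy']]
    m=q.reshape(*X.shape,2).astype(np.float32); return cv2.remap(d['pixels'],m[...,0],m[...,1],cv2.INTER_CUBIC)
im=rect(w,.09,(.4825,.21)); 
h=cv2.cvtColor(im,cv2.COLOR_BGR2HSV); m=((h[...,1]<60)&(h[...,2]>190)).astype(np.uint8)
c=max(cv2.findContours(m,0,1)[0],key=cv2.contourArea); e=cv2.fitEllipse(cv2.convexHull(c)); print(.4825+.035-e[0][1]*.00015,.21+.035-e[0][0]*.00015,np.array(e[1])*.15)
a=np.zeros((600,800,3),np.uint8); a[:400,:400]=cv2.resize(im,(400,400)); a[:300,400:]=cv2.resize(w['pixels'],(400,300)); s=snap('scene')['pixels']; a[300:,400:]=cv2.resize(s[120:240,140:300],(400,300)); t=snap('top')['pixels']; a[400:,:400]=cv2.resize(t[130:250,100:340],(400,200))
cv2.imwrite('pics/m5.png',a)
E
```

```text
[0.44482558 0.28695013 0.14474542] [-1.335  0.56   0.385  1.832  0.509  1.257 -0.777] 0.07467826301267577
0.4827133323669433 0.2161956100463867 [39.80548096 48.94203644]
```

View pics/m5.png

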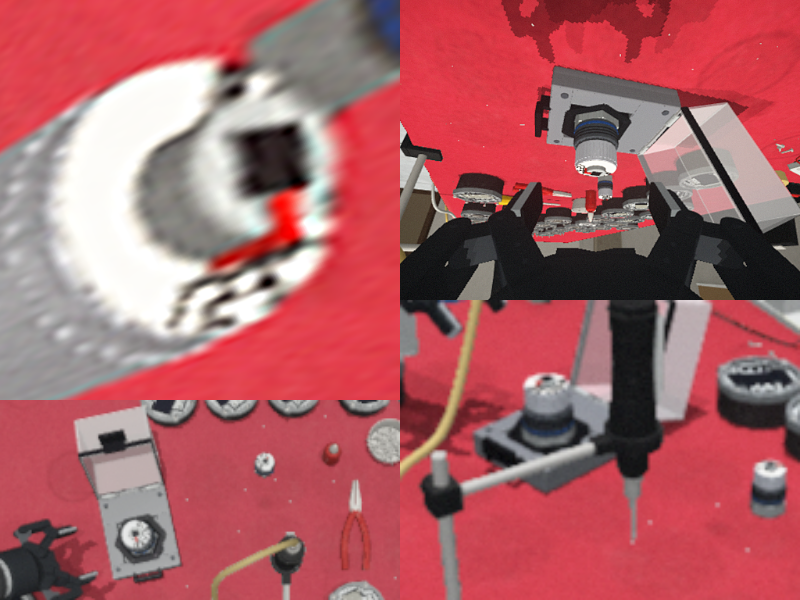

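```bash
python3 - <<'E'
from h import *
M=lean(0,1.2); go([.483,.211,.20],M)
go([.445,.287,.22],M)
E
```

```text
travel [-0.0985  0.0005  0.022 ] twist [-0.2977  0.7634 -0.6972] rows 1.6154465756429974 5.761241258238863
travel [-0.0538  0.0003 -0.053 ] twist [-0.2977  0.7634 -0.6972] rows 1.2088090182151892 5.761241258238863
```

>>> play_rows:
  deltas:
    - {"hand": -0.75, "travel": [-0.054, 0, -0.053], "twist": [0, 0, 0]}
    - {"hand": -0.75, "travel": [-0.054, 0, -0.053], "twist": [-0.298, 0.763, -0.697]}
    - {"hand": -0.75, "travel": [-0.054, 0, -0.053], "twist": [-0.298, 0.763, -0.697]}
    - {"hand": -0.75, "travel": [-0.0985, 0.0005, 0.022], "twist": [-0.298, 0.763, -0.697]}
    - {"hand": -0.75, "travel": [-0.0985, 0.0005, 0.022], "twist": [-0.298, 0.763, -0.697]}
    - {"hand": -0.75, "travel": [-0.0985, 0.0005, 0.022], "twist": [-0.298, 0.763, -0.697]}
    - {"hand": -0.75, "travel": [-0.0985, 0.0005, 0.022], "twist": [-0.298, 0.763, -0.697]}
    - {"hand": -0.75, "travel": [-0.0985, 0.0005, 0.022], "twist": [-0.298, 0.763, -0.697]}
    - {"hand": -0.75, "travel": [-0.0985, 0.0005, 0.022], "twist": [-0.298, 0.763, -0.697]}

```text
clock: 10.42
ee_pos: [0.4832, 0.2108, 0.1996]
eef_rot: [-0.582, -3.087, -0.001]
force: [-0.6, 0.5, -0.8]
width: 0.0744
```

```bash
python3 - <<'E'
from h import *
import pickle
o=get_obs(); print(o['ee_pos'],o['joint_pos'].round(3),o['width'],R.from_rotvec(o['eef_rot']).as_matrix()-lean(0,1.2))
w=snap('wrist'); pickle.dump(w,open('pics/w6.pkl','wb')); print(proj(w,[.483,.211,.09]))
go([.483,.211,.076],lean(0,1.2))
E
```

```text
[0.48324268 0.21076604 0.19964859] [-0.76   0.223  0.312  1.884 -0.079  1.046  0.782] 0.07443681838808748 [[ 7.01157649e-04  1.79834284e-03  8.02771541e-06]
 [ 1.79821674e-03 -7.01498955e-04  8.53020810e-04]
 [ 3.03156216e-04  7.97373974e-04  3.63854539e-07]]
[249.76181244 191.83896779]
travel [-0.0005 -0.0008  0.1237] twist [ 0.001  -0.0003 -0.0001] rows 1.979286885295188 0.0058494651844673675
```

```bash
python3 - <<'E'
from h import *
import pickle
w=pickle.load(open('pics/w6.pkl','rb'))
g=np.arange(-35,35,.15)/1000
X=.483+g[::-1,None]+0*g[None]; Y=.211-g[None]+0*X; P=np.stack([X,Y,0*X+.09],-1).reshape(-1,3); q=(P-w['p'])@w['R']; q=q[:,:2]/q[:,2:]*w['f']+[w['cx'],w['cy']]
m=q.reshape(*X.shape,2).astype(np.float32); im=cv2.remap(w['pixels'],m[...,0],m[...,1],cv2.INTER_CUBIC)
h=cv2.cvtColor(im,cv2.COLOR_BGR2HSV)
for v in (190,215):
    k=((h[...,1]<60)&(h[...,2]>v)).astype(np.uint8)
    c=max(cv2.findContours(k,0,1)[0],key=cv2.contourArea); H=cv2.convexHull(c); e=cv2.fitEllipse(H); (cx,cy),r=cv2.minEnclosingCircle(c)
    print(.518-e[0][1]*.00015,.246-e[0][0]*.00015,np.array(e[1])*.15,.518-cy*.00015,.246-cx*.00015,r*.15)
cv2.imwrite('pics/r6.png',im)
E
```

```text
0.4947530944824219 0.19612366790771485 [ 7.88862591 12.09488869] 0.49475 0.196125 5.7594091415405275
0.48314279556274414 0.1941798614501953 [1.29311485 2.9289073 ] 0.483125 0.1941 1.4562516689300538
```

```bash
python3 - <<'E'
from h import *
im=cv2.imread('pics/r6.png'); g=cv2.GaussianBlur(cv2.cvtColor(im,cv2.COLOR_BGR2GRAY),(9,9),0); print(np.percentile(g,[5,25,50,75,95]))
for a,b in ((150,176),):
  for p2 in (30,20,12):
    c=cv2.HoughCircles(g,cv2.HOUGH_GRADIENT,1.5,20,param1=60,param2=p2,minRadius=a,maxRadius=b)
    if c is not None: print([(round(.518-y*.00015,4),round(.246-x*.00015,4),round(r*.15,1)) for x,y,r in c[0][:4]])
h=cv2.cvtColor(im,cv2.COLOR_BGR2HSV)
t,_=cv2.threshold(g,0,255,cv2.THRESH_OTSU)
k=(g>t).astype(np.uint8); c=max(cv2.findContours(k,0,1)[0],key=cv2.contourArea); e=cv2.fitEllipse(cv2.convexHull(c)); print(t,.518-e[0][1]*.00015,.246-e[0][0]*.00015,np.array(e[1])*.15)
E
```

```text
[ 27.  58. 122. 168. 180.]
[(np.float32(0.4724), np.float32(0.2164), np.float32(24.3)), (np.float32(0.4819), np.float32(0.2115), np.float32(24.5)), (np.float32(0.4742), np.float32(0.2137), np.float32(25.8)), (np.float32(0.4855), np.float32(0.2112), np.float32(25.3))]
[(np.float32(0.4724), np.float32(0.2164), np.float32(24.3)), (np.float32(0.4781), np.float32(0.2133), np.float32(23.3)), (np.float32(0.4819), np.float32(0.2115), np.float32(24.5)), (np.float32(0.4745), np.float32(0.2133), np.float32(26.3))]
[(np.float32(0.4724), np.float32(0.2164), np.float32(24.3)), (np.float32(0.4781), np.float32(0.2133), np.float32(23.3)), (np.float32(0.4819), np.float32(0.2115), np.float32(24.5)), (np.float32(0.4745), np.float32(0.2133), np.float32(26.3))]
100.0 0.49110178146362304 0.20344386291503908 [ 76.79901581 101.90344849]
```

>>> play_rows:
  deltas:
    - {"hand": -0.75, "travel": [0, 0, 0.05], "twist": [0, 0, 0]}
    - {"hand": -0.75, "travel": [0, 0, 0.09], "twist": [0, 0, 0]}
    - {"hand": -0.75, "travel": [0, 0, 0.115], "twist": [0, 0, 0]}
    - {"hand": -0.75, "travel": [0, 0, 0.1235], "twist": [0, 0, 0]}
    - {"hand": -0.75, "travel": [0, 0, 0.1235], "twist": [0, 0, 0]}
    - {"hand": 1, "travel": [0, 0, 0.1235], "twist": [0, 0, 0]}
    - {"hand": 1, "travel": [0, 0, 0.1235], "twist": [0, 0, 0]}
    - {"hand": 1, "travel": [0, 0, 0.1235], "twist": [0, 0, 0]}
    - {"hand": 1, "travel": [0, 0, 0.1235], "twist": [0, 0, 0]}
    - {"hand": 1, "travel": [0, 0, 0.1235], "twist": [0, 0, 0]}
    - {"hand": 1, "travel": [0, 0, 0.1235], "twist": [0, 0, 0]}
  force: 25

```text
clock: 11.85
ee_pos: [0.4838, 0.2126, 0.0782]
eef_rot: [0.577, 3.086, 0.005]
force: [-2.0, -3.1, 6.4]
width: 0.0479
```

>>> play_rows:
  deltas:
    - {"hand": 1, "travel": [0, 0, -0.0015], "twist": [0, 0, 0]}
    - {"hand": 1, "travel": [0, 0, -0.0015], "twist": [0, 0, 0.15]}
    - {"hand": 1, "travel": [0, 0, -0.0015], "twist": [0, 0, 0.3]}
    - {"hand": 1, "travel": [0, 0, -0.0015], "twist": [0, 0, 0.45]}
    - {"hand": 1, "travel": [0, 0, -0.0015], "twist": [0, 0, 0.6]}
    - {"hand": 1, "travel": [0, 0, -0.0015], "twist": [0, 0, 0.75]}
    - {"hand": 1, "travel": [0, 0, -0.0015], "twist": [0, 0, 0.9]}
    - {"hand": 1, "travel": [0, 0, -0.0015], "twist": [0, 0, 1.05]}
    - {"hand": 1, "travel": [0, 0, -0.0015], "twist": [0, 0, 1.2]}
    - {"hand": 1, "travel": [0, 0, -0.0015], "twist": [0, 0, 1.35]}
    - {"hand": 1, "travel": [0, 0, -0.0015], "twist": [0, 0, 1.5]}
    - {"hand": 1, "travel": [0, 0, -0.0015], "twist": [0, 0, 1.65]}
    - {"hand": 1, "travel": [0, 0, -0.0015], "twist": [0, 0, 1.8]}
    - {"hand": 1, "travel": [0, 0, -0.0015], "twist": [0, 0, 1.95]}
    - {"hand": 1, "travel": [0, 0, -0.0015], "twist": [0, 0, 2.1]}
    - {"hand": 1, "travel": [0, 0, -0.0015], "twist": [0, 0, 2.25]}
    - {"hand": 1, "travel": [0, 0, -0.0015], "twist": [0, 0, 2.25]}
    - {"hand": 1, "travel": [0, 0, -0.0015], "twist": [0, 0, 2.25]}

```text
clock: 14.1
ee_pos: [0.4869, 0.2123, 0.0794]
eef_rot: [3.033, 0.814, 0.015]
force: [5.6, -2.5, -1.3]
width: 0.0481
```

```bash
python3 - <<'E'
from h import *
o=get_obs(); M=R.from_rotvec(o['eef_rot']).as_matrix(); print(np.arctan2(M[1,1],M[0,1]),o['wrist_torque'],o['joint_pos'].round(3))
E
```

```text
-1.0465812349377883 [-0.86523023 -1.36896059  0.34199537] [-1.141  0.504  0.825  2.    -0.494  0.837 -1.086]
```

>>> play_rows:
  deltas:
    - {"hand": -0.75, "travel": [0, 0, 0], "twist": [0, 0, 0]}
    - {"hand": -0.75, "travel": [0, 0, 0], "twist": [0, 0, 0]}
    - {"hand": -0.75, "travel": [0, 0, 0], "twist": [0, 0, 0]}
    - {"hand": -0.75, "travel": [0, 0, 0], "twist": [0, 0, 0]}
    - {"hand": -0.75, "travel": [0, 0, -0.03], "twist": [0, 0, 0]}
    - {"hand": -0.75, "travel": [0, 0, -0.07], "twist": [0, 0, 0]}
    - {"hand": -0.75, "travel": [0, 0, -0.12], "twist": [0, 0, 0]}
    - {"hand": -0.75, "travel": [0, 0, -0.12], "twist": [0, 0, 0]}
    - {"hand": -0.75, "travel": [0, 0, -0.12], "twist": [0, 0, 0]}

```text
clock: 15.22
ee_pos: [0.4824, 0.213, 0.1979]
eef_rot: [-3.032, -0.812, -0.001]
force: [0.8, 0.1, -1.1]
width: 0.0748
```

```bash
python3 - <<'E'
from h import *
import pickle
w=snap('wrist'); s=snap('scene'); t=snap('top'); pickle.dump((w,s,t),open('pics/w7.pkl','wb'))
def rect(d,z,half=32,c=(.483,.211)):
    g=np.linspace(-half,half,400)/1000
    X=c[0]+g[::-1,None]+0*g[None]; Y=c[1]-g[None]+0*X; P=np.stack([X,Y,0*X+z],-1).reshape(-1,3); q=(P-d['p'])@d['R']; q=q[:,:2]/q[:,2:]*d['f']+[d['cx'],d['cy']]
    m=q.reshape(*X.shape,2).astype(np.float32); return cv2.remap(d['pixels'],m[...,0],m[...,1],cv2.INTER_CUBIC)
a=np.zeros((600,800,3),np.uint8)
i=rect(w,.09); a[:400,:400]=cv2.convertScaleAbs(i,alpha=1.5); a[:400,400:]=cv2.convertScaleAbs(rect(s,.09),alpha=1.3)
a[400:,:266]=cv2.resize(w['pixels'],(266,200)); a[400:,266:532]=cv2.resize(s['pixels'][120:240,140:300],(266,200)); a[400:,532:798]=cv2.resize(t['pixels'][130:250,100:260],(266,200))
cv2.imwrite('pics/m7.png',a)
E
```

```text
(no output)
```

View pics/m7.png

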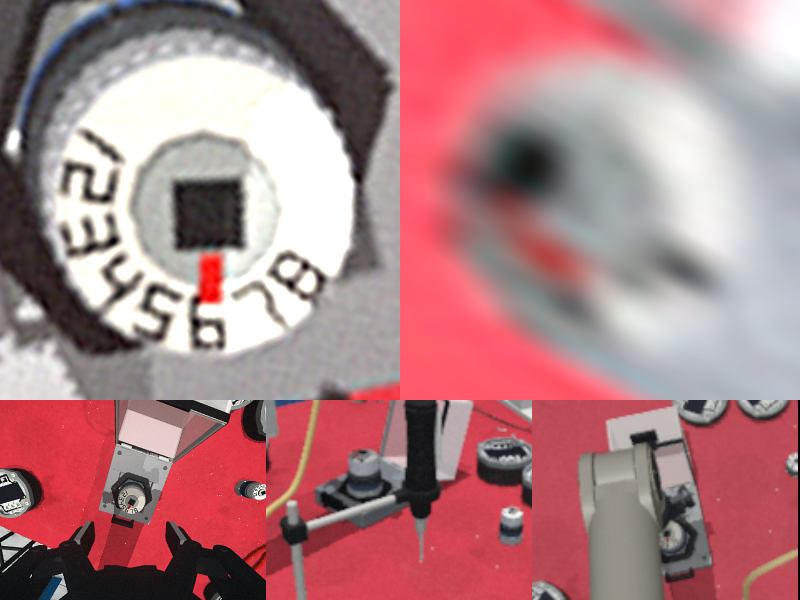

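The rectified ring shows the pointer at 6: the body used up its play in the nest. One more click is needed.

>>> play_rows:
  deltas:
    - {"hand": -0.75, "travel": [-0.001, 0.0015, 0.05], "twist": [0, 0, 0]}
    - {"hand": -0.75, "travel": [-0.001, 0.0015, 0.09], "twist": [0, 0, 0]}
    - {"hand": -0.75, "travel": [-0.001, 0.0015, 0.112], "twist": [0, 0, 0]}
    - {"hand": -0.75, "travel": [-0.001, 0.0015, 0.12], "twist": [0, 0, 0]}
    - {"hand": -0.75, "travel": [-0.001, 0.0015, 0.12], "twist": [0, 0, 0]}
    - {"hand": 1, "travel": [-0.001, 0.0015, 0.12], "twist": [0, 0, 0]}
    - {"hand": 1, "travel": [-0.001, 0.0015, 0.12], "twist": [0, 0, 0]}
    - {"hand": 1, "travel": [-0.001, 0.0015, 0.12], "twist": [0, 0, 0]}
    - {"hand": 1, "travel": [-0.001, 0.0015, 0.12], "twist": [0, 0, 0]}
    - {"hand": 1, "travel": [-0.001, 0.0015, 0.12], "twist": [0, 0, 0]}
    - {"hand": 1, "travel": [-0.001, 0.0015, 0.12], "twist": [0, 0, 0.12]}
    - {"hand": 1, "travel": [-0.001, 0.0015, 0.12], "twist": [0, 0, 0.25]}
    - {"hand": 1, "travel": [-0.001, 0.0015, 0.12], "twist": [0, 0, 0.38]}
    - {"hand": 1, "travel": [-0.001, 0.0015, 0.12], "twist": [0, 0, 0.48]}
    - {"hand": 1, "travel": [-0.001, 0.0015, 0.12], "twist": [0, 0, 0.48]}
    - {"hand": 1, "travel": [-0.001, 0.0015, 0.12], "twist": [0, 0, 0.48]}

```text
clock: 17.38
ee_pos: [0.4846, 0.2103, 0.0792]
eef_rot: [-3.14, -0.067, -0.007]
force: [2.9, -4.5, 5.0]
width: 0.0479
```

```bash
python3 - <<'E'
from h import *
o=get_obs(); M=R.from_rotvec(o['eef_rot']).as_matrix(); print(np.arctan2(M[1,1],M[0,1]),o['force'],o['wrist_torque'],o['width'])
E
```

```text
-1.5282727140152317 [ 2.8804427  -4.53642977  5.01556746] [-0.80977789 -0.5001303   0.04683606] 0.047943653664107994
```

>>> play_rows:
  deltas:
    - {"hand": -0.75, "travel": [0, 0, 0], "twist": [0, 0, 0]}
    - {"hand": -0.75, "travel": [0, 0, 0], "twist": [0, 0, 0]}
    - {"hand": -0.75, "travel": [0, 0, 0], "twist": [0, 0, 0]}
    - {"hand": -0.75, "travel": [0, 0, 0], "twist": [0, 0, 0]}
    - {"hand": -0.75, "travel": [0, 0, -0.03], "twist": [0, 0, 0]}
    - {"hand": -0.75, "travel": [0, 0, -0.07], "twist": [0, 0, 0]}
    - {"hand": -0.75, "travel": [0, 0, -0.12], "twist": [0, 0, 0]}
    - {"hand": -0.75, "travel": [0, 0, -0.12], "twist": [0, 0, 0]}
    - {"hand": -0.75, "travel": [0, 0, -0.12], "twist": [0, 0, 0]}

```text
clock: 18.5
ee_pos: [0.4823, 0.2113, 0.1979]
eef_rot: [-3.138, -0.068, -0.0]
force: [-0.3, 0.7, 0.6]
width: 0.075
```

```bash
python3 - <<'E'
from h import *
import pickle
o=get_obs();print(o['ee_pos'],o['joint_pos'].round(3))
w=snap('wrist'); s=snap('scene'); t=snap('top'); pickle.dump((w,s,t),open('pics/w8.pkl','wb'))
w0=pickle.load(open('pics/w7.pkl','rb'))[0]
def rect(d,z,half=32,c=(.4822,.211)):
    g=np.linspace(-half,half,400)/1000
    X=c[0]+g[::-1,None]+0*g[None]; Y=c[1]-g[None]+0*X; P=np.stack([X,Y,0*X+z],-1).reshape(-1,3); q=(P-d['p'])@d['R']; q=q[:,:2]/q[:,2:]*d['f']+[d['cx'],d['cy']]
    m=q.reshape(*X.shape,2).astype(np.float32); return cv2.remap(d['pixels'],m[...,0],m[...,1],cv2.INTER_CUBIC)
def desc(d,tag):
    im=rect(d,.09); cv2.imwrite(f'pics/r_{tag}.png',im); h=cv2.cvtColor(im,cv2.COLOR_BGR2HSV)
    red=((h[...,1]>150)&((h[...,0]<8)|(h[...,0]>172))).astype(np.uint8); y,x=np.mgrid[:400,:400]; red[np.hypot(x-200,y-205)>120]=0
    M=cv2.moments(red); print(tag,'ptr px',M['m10']/M['m00'],M['m01']/M['m00'],M['m00'])
    pol=cv2.warpPolar(cv2.cvtColor(im,cv2.COLOR_BGR2GRAY),(155,720),(200,205),155,cv2.INTER_LINEAR)  # rows: angle cw from +image x, .5deg
    return (pol[:,98:138]<.6*np.median(pol[:,98:138])).sum(1)
a,b=desc(w0,'w7'),desc(w,'w8')
print(*(f'{i*5}:{a[i*10:i*10+10].sum()}/{b[i*10:i*10+10].sum()}' for i in range(72)))
E
```

```text
[0.48227595 0.21128861 0.19789041] [-1.376  0.41   1.126  1.901 -0.421  1.093 -1.61 ]
w7 ptr px 210.02361396303903 274.62833675564684 974.0
w8 ptr px 203.10876451953538 276.26927138331575 947.0
0:0/0 5:0/0 10:0/0 15:0/0 20:0/0 25:253/0 30:62/0 35:162/0 40:164/0 45:0/0 50:186/176 55:32/143 60:0/93 65:0/276 70:0/0 75:42/95 80:200/112 85:140/0 90:322/0 95:40/0 100:0/0 105:255/218 110:154/158 115:170/246 120:110/180 125:0/0 130:249/139 135:170/182 140:89/124 145:154/181 150:18/9 155:96/116 160:310/276 165:129/83 170:123/155 175:15/70 180:18/47 185:215/341 190:125/100 195:183/108 200:84/14 205:3/10 210:295/222 215:49/99 220:0/185 225:0/78 230:0/12 235:0/333 240:0/5 245:0/0 250:0/0 255:0/0 260:0/0 265:0/0 270:0/0 275:0/0 280:0/0 285:0/0 290:0/0 295:0/0 300:0/0 305:0/0 310:0/0 315:0/0 320:0/0 325:0/0 330:0/0 335:0/0 340:0/0 345:0/0 350:0/0 355:0/0
```

```bash
python3 - <<'E'
from h import *
import pickle
w0=pickle.load(open('pics/w7.pkl','rb'))[0]; w=pickle.load(open('pics/w8.pkl','rb'))[0]
def rect(d,z,half=32,c=(.4822,.211)):
    g=np.linspace(-half,half,400)/1000
    X=c[0]+g[::-1,None]+0*g[None]; Y=c[1]-g[None]+0*X; P=np.stack([X,Y,0*X+z],-1).reshape(-1,3); q=(P-d['p'])@d['R']; q=q[:,:2]/q[:,2:]*d['f']+[d['cx'],d['cy']]
    m=q.reshape(*X.shape,2).astype(np.float32); return cv2.remap(d['pixels'],m[...,0],m[...,1],cv2.INTER_CUBIC)
y,x=np.mgrid[:400,:400]
def ana(d):
    im=rect(d,.096); h=cv2.cvtColor(im,cv2.COLOR_BGR2HSV); near=np.hypot(x-200,y-205)<110
    red=(h[...,1]>150)&((h[...,0]<8)|(h[...,0]>172))&near
    sq=(h[...,2]<70)&(np.hypot(x-200,y-205)<60)
    r=np.array([x[red].mean(),y[red].mean()]); s=np.array([x[sq].mean(),y[sq].mean()]); ptr=np.degrees(np.arctan2(*(r-s)[::-1]))
    i2=rect(d,.09); g=cv2.cvtColor(i2,cv2.COLOR_BGR2GRAY); hh=cv2.cvtColor(i2,cv2.COLOR_BGR2HSV)
    c=s # hub axis in z=.096 == axis xy
    pol=cv2.warpPolar(g,(155,1440),tuple(map(float,c)),155,cv2.INTER_LINEAR)[:,98:140].astype(float)
    return s,ptr,(pol<.6*np.median(pol)).sum(1).astype(float)
s0,p0,a=ana(w0); s1,p1,b=ana(w); print(s0,p0,s1,p1)
F=np.fft; c=F.ifft(F.fft(b-b.mean())*np.conj(F.fft(a-a.mean()))).real; k=np.argsort(-c)[:3]*.25; print('ring shift',k, 'net', k[0]-(p1-p0))
im=rect(w,.09); print(end='')
E
```

```text
[201.64996584 199.42860396] 87.79885482877324 [200.38307298 199.73793425] 88.10555167319968
ring shift [25.5  25.25 25.75] net 25.19330315557356
```

Measured relative to the pointer, the ring shifted 25.2°, one click, so it is now on 7. Next is the lid: I'll go above it with the fingers shut.

```bash
python3 - <<'E'
from h import *
go([.482,.211,.30],lean(0,-1.363)); go([.62,.24,.30],lean(0,-1.363))
E
```

```text
travel [-0.     -0.0003 -0.1029] twist [-0.0013  0.0009 -0.165 ] rows 1.6457585361787168 0.8837804386952959
travel [ 0.1391 -0.0233 -0.103 ] twist [-0.0013  0.0009 -0.165 ] rows 2.7938070355425793 0.8837804386952959
```

>>> play_rows:
  deltas:
    - {"hand": 1, "travel": [0, 0, -0.055], "twist": [0, 0, 0]}
    - {"hand": 1, "travel": [0, 0, -0.103], "twist": [0, 0, -0.165]}
    - {"hand": 1, "travel": [0.05, -0.008, -0.103], "twist": [0, 0, -0.165]}
    - {"hand": 1, "travel": [0.1, -0.016, -0.103], "twist": [0, 0, -0.165]}
    - {"hand": 1, "travel": [0.139, -0.023, -0.103], "twist": [0, 0, -0.165]}
    - {"hand": 1, "travel": [0.139, -0.023, -0.103], "twist": [0, 0, -0.165]}
    - {"hand": 1, "travel": [0.139, -0.023, -0.103], "twist": [0, 0, -0.165]}

```text
clock: 19.52
ee_pos: [0.62, 0.239, 0.3006]
eef_rot: [-3.123, -0.324, 0.001]
force: [0.5, -0.7, -0.7]
width: -0.0001
```

```bash
python3 - <<'E'
from h import *
import pickle
o=get_obs(); print(o['ee_pos'],o['eef_rot'],o['width'])
w=snap('wrist'); pickle.dump(w,open('pics/w9.pkl','wb'))
for n,P in dict(lip=(.635,.242,.1756),hinge=(.568,.2275,.03),ring=(.4822,.211,.09),tip=tuple(o['ee_pos']-[0,0,.008])).items(): print(n,proj(w,P))
cv2.imwrite('pics/m9.png',cv2.resize(w['pixels'],(800,600)))
E
```

```text
[0.61998534 0.23899503 0.30057305] [-3.12343382e+00 -3.23920371e-01  1.38485607e-03] -9.060754982744584e-05
lip [251.0119952  172.23284283]
hinge [251.1219188  195.77127674]
ring [250.16339441 265.83051432]
tip [251.09260529 240.37138605]
```

View pics/m9.png

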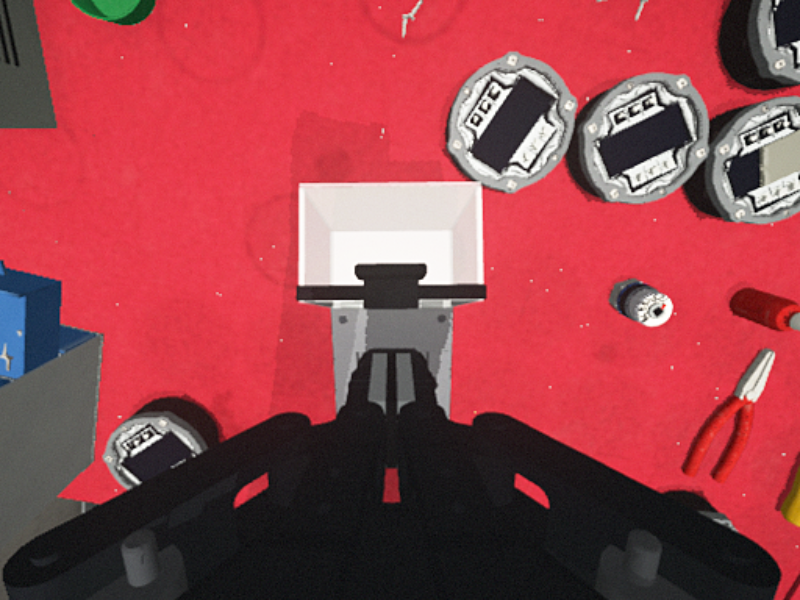

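```bash
python3 - <<'E'
from h import *
import pickle
w=pickle.load(open('pics/w9.pkl','rb'))
H=np.array([.568,.2275,.03]); ax=np.array([np.cos(.208),np.sin(.208),0]); ay=np.array([-ax[1],ax[0],0])
def pt(r,h,th): return H+ax*(-r*np.cos(th)+h*np.sin(th))+np.array([0,0,r*np.sin(th)+h*np.cos(th)])
for th in (1.8,1.9,2.0): print(th,[(proj(w,pt(r,h,th))/.64).round(0) for r,h in ((.172,.022),(.172,.014),(.146,0),(.146,.08))], (proj(w,pt(.146,0,th)+ay*.061)/.64).round(),(proj(w,pt(.146,0,th)-ay*.061)/.64).round(),(proj(w,pt(.146,.08,th)+ay*.061)/.64).round())
o=get_obs(); M=lean(0,-1.363)
rows=[]
def fin(th):
    rc=.158+.012*np.cos(th) if th<1.57 else .158
    p=pt(rc,.022,th); 
    if th>1.57: q=pt(.172,.022,th); p=p+ax*((q-p)@ax)
    return p+ax*.011+[0,0,.008]
R0=R.from_rotvec(o['eef_rot']).as_matrix()
s=fin(1.9)+ax*.014; print('above',R0.T@(s+[0,0,.06]-o['ee_pos']),'start',R0.T@(s-o['ee_pos']),s)
for th in (1.9,1.75,1.6,1.45,1.3,1.15,1.0,.85,.7,.6,.5,.4,.3,.2,.1,.0): print(th,fin(th).round(4),(R0.T@(fin(th)-s)).round(4))
E
```

```text
1.8 [array([393., 288.]), array([393., 302.]), array([393., 321.]), array([393., 198.])] [300. 321.] [486. 321.] [298. 198.]
1.9 [array([393., 260.]), array([393., 273.]), array([393., 299.]), array([393., 179.])] [300. 299.] [486. 298.] [301. 179.]
2.0 [array([393., 232.]), array([393., 245.]), array([393., 277.]), array([393., 163.])] [300. 277.] [485. 276.] [304. 163.]
above [0.0483467  0.00084085 0.06070307] start [0.04834838 0.00097265 0.12070292] [0.66723829 0.24844449 0.18040304]
1.9 [0.6535 0.2456 0.1804] [-0.014  0.     0.   ]
1.75 [0.6299 0.2406 0.1895] [-0.0381  0.     -0.0091]
1.6 [0.6052 0.2353 0.1953] [-0.0634  0.     -0.0149]
1.45 [0.5813 0.2303 0.1989] [-0.0878  0.     -0.0185]
1.3 [0.5573 0.2252 0.1992] [-1.124e-01  1.000e-04 -1.880e-02]
1.15 [0.5333 0.2202 0.1957] [-1.369e-01  1.000e-04 -1.530e-02]
1.0 [0.5099 0.2152 0.1883] [-1.608e-01  1.000e-04 -7.900e-03]
0.85 [0.4878 0.2106 0.1772] [-0.1834  0.0002  0.0032]
0.7 [0.4675 0.2063 0.1625] [-2.041e-01  2.000e-04  1.790e-02]
0.6 [0.4553 0.2037 0.151 ] [-0.2166  0.0003  0.0294]
0.5 [0.4444 0.2014 0.1381] [-0.2278  0.0003  0.0423]
0.4 [0.4348 0.1994 0.1241] [-0.2376  0.0004  0.0563]
0.3 [0.4267 0.1977 0.1091] [-0.2458  0.0004  0.0713]
0.2 [0.4202 0.1963 0.0933] [-0.2524  0.0004  0.0871]
0.1 [0.4155 0.1953 0.0769] [-0.2573  0.0005  0.1036]
0.0 [0.4124 0.1947 0.06  ] [-0.2604  0.0005  0.1204]
```

The lid's projected edges agree with a 1.9 rad opening to within about 2 mm. I'll put the shut fingers behind the lip and follow its arc.

>>> play_rows:
  deltas:
    - {"hand": 1, "travel": [0.048, 0.001, 0.03], "twist": [0, 0, 0]}
    - {"hand": 1, "travel": [0.048, 0.001, 0.06], "twist": [0, 0, 0]}
    - {"hand": 1, "travel": [0.048, 0.001, 0.09], "twist": [0, 0, 0]}
    - {"hand": 1, "travel": [0.048, 0.001, 0.121], "twist": [0, 0, 0]}
    - {"hand": 1, "travel": [0.048, 0.001, 0.121], "twist": [0, 0, 0]}
    - {"hand": 1, "travel": [0.034, 0.001, 0.121], "twist": [0, 0, 0]}
    - {"hand": 1, "travel": [0.022, 0.001, 0.117], "twist": [0, 0, 0]}
    - {"hand": 1, "travel": [0.01, 0.001, 0.112], "twist": [0, 0, 0]}
    - {"hand": 1, "travel": [-0.002, 0.001, 0.109], "twist": [0, 0, 0]}
    - {"hand": 1, "travel": [-0.015, 0.001, 0.106], "twist": [0, 0, 0]}
    - {"hand": 1, "travel": [-0.028, 0.001, 0.104], "twist": [0, 0, 0]}
    - {"hand": 1, "travel": [-0.04, 0.001, 0.102], "twist": [0, 0, 0]}
    - {"hand": 1, "travel": [-0.04, 0.001, 0.102], "twist": [0, 0, 0]}

```text
clock: 21.2
ee_pos: [0.5805, 0.2308, 0.1995]
eef_rot: [-3.122, -0.326, 0.0]
force: [-0.0, 0.9, 0.9]
width: 0.0003
```

```bash
python3 - <<'E'
from h import *
import pickle
o=get_obs(); print(o['ee_pos'],o['force'])
w=snap('wrist'); pickle.dump(w,open('pics/w10.pkl','wb'))
H=np.array([.568,.2275,.03]); ax=np.array([np.cos(.208),np.sin(.208),0]); ay=np.array([-ax[1],ax[0],0])
def pt(r,h,th): return H+ax*(-r*np.cos(th)+h*np.sin(th))+np.array([0,0,r*np.sin(th)+h*np.cos(th)])
g=cv2.cvtColor(w['pixels'],cv2.COLOR_BGR2HSV)
# dark front trim (black strip) along the lid side at ay=+-0.045 : find dark rows
for th in (1.3,1.4,1.5,1.6,1.9): print(th,proj(w,pt(.146,0,th)+ay*.045).round(0),proj(w,pt(.146,0,th)-ay*.045).round(0))
for u in (170,185,200,300,315,330): print(u,np.where((g[:,u,2]<60))[0])
E
```

```text
[0.58051918 0.23083237 0.19946611] [-5.38548765e-04  9.43471347e-01  9.26203168e-01]
1.3 [188. 294.] [316. 294.]
1.4 [186. 279.] [318. 279.]
1.5 [184. 262.] [320. 262.]
1.6 [182. 242.] [322. 242.]
1.9 [180. 174.] [324. 174.]
170 [261 262 263 264 265 266 267 268 269 270 271 272 273 274 275 276 277 278
 279 280 281 282 283 284 285 286 287 288 289 290 291 292 293 294 295 296
 297 298 299 300 301 313 314 315 316 317 318 319 320 321 322 323 324 325
 326 327 328 329 330 331 332 333 334 335 336 337 338 339 340 341 342 343
 344 345 346 347 348 349 350 351 352 353 354 355 356 357 358 359 360 361
 362 363 364 365 366 367 368 369 370 371 372 373 374 375 376 377 378 379
 380 381 382 383]
185 [261 262 263 264 265 266 267 268 269 270 271 272 273 274 275 276 277 278
 279 280 281 282 283 284 285 286 287 288 289 290 291 292 293 294 295 296
 297 298 299 300 301 302 303 304 305 306 307 308 309 310 311 312 313 314
 315 316 317 318 319 320 321 322 323 324 325 326 327 328 329 330 331 332
 333 334 335 336 337 338 339 340 341 342 343 344 345 346 347 348 349 350
 351 352 353 354 355 356 357 358 359 360 361 3
[... 1673 characters left out ...]
 363 364 365 366 367 368 369 370 371 372 373 374 375 376 377
 378 379 380 381 382 383]
330 [  5   6  12  15  16  17  18  19  20  21  35  36  37  38  39  40  41  42
  43  44  45  46  47  48  49  50  51  52  53  54  55  76  79  80  81  82
 260 261 262 263 264 265 266 267 268 269 270 271 272 273 274 275 276 277
 278 279 280 281 282 283 284 285 286 287 288 289 290 291 292 293 294 295
 296 297 298 299 300 301 302 313 314 315 316 317 318 319 320 321 322 323
 324 325 326 327 328 329 330 331 332 333 334 335 336 337 338 339 340 341
 342 343 344 345 346 347 348 349 350 351 352 353 354 355 356 357 358 359
 360 361 362 363 364 365 366 367 368 369 370 371 372 373 374 375 376 377
 378 379 380 381 382 383]
```

>>> play_rows:
  deltas:
    - {"hand": 1, "travel": [-0.012, 0, 0], "twist": [0, 0, 0]}
    - {"hand": 1, "travel": [-0.0245, 0, 0], "twist": [0, 0, 0]}
    - {"hand": 1, "travel": [-0.037, 0, 0.0015], "twist": [0, 0, 0]}
    - {"hand": 1, "travel": [-0.049, 0, 0.0035], "twist": [0, 0, 0]}
    - {"hand": 1, "travel": [-0.061, 0, 0.007], "twist": [0, 0, 0]}
    - {"hand": 1, "travel": [-0.073, 0, 0.011], "twist": [0, 0, 0]}
    - {"hand": 1, "travel": [-0.0845, 0, 0.0165], "twist": [0, 0, 0]}
    - {"hand": 1, "travel": [-0.0955, 0, 0.022], "twist": [0, 0, 0]}
    - {"hand": 1, "travel": [-0.106, 0, 0.029], "twist": [0, 0, 0]}
    - {"hand": 1, "travel": [-0.116, 0, 0.0365], "twist": [0, 0, 0]}
    - {"hand": 1, "travel": [-0.1285, 0, 0.048], "twist": [0, 0, 0]}
    - {"hand": 1, "travel": [-0.14, 0, 0.061], "twist": [0, 0, 0]}
    - {"hand": 1, "travel": [-0.1495, 0, 0.075], "twist": [0, 0, 0]}
    - {"hand": 1, "travel": [-0.158, 0, 0.09], "twist": [0, 0, 0]}
    - {"hand": 1, "travel": [-0.158, 0, 0.09], "twist": [0, 0, 0]}

```text
clock: 23.12
ee_pos: [0.4256, 0.1978, 0.108]
eef_rot: [-3.124, -0.326, 0.003]
force: [-2.8, -0.5, 0.9]
width: -0.0001
```

```bash
python3 - <<'E'
from h import *
import pickle
o=get_obs(); print(o['ee_pos'],o['force'],o['joint_pos'].round(2))
w,s,t=snap('wrist'),snap('scene'),snap('top'); pickle.dump((w,s,t),open('pics/w11.pkl','wb'))
H=np.array([.568,.2275,.03]); ax=np.array([np.cos(.208),np.sin(.208),0]); ay=np.array([-ax[1],ax[0],0])
def pt(r,h,th): return H+ax*(-r*np.cos(th)+h*np.sin(th))+np.array([0,0,r*np.sin(th)+h*np.cos(th)])
s0=pickle.load(open('pics/scene0.pkl','rb'))
# difference image: where the lid now is in the scene view
d=cv2.absdiff(s['pixels'],s0['pixels']).max(2)
for th in (0,.07,.2,.3,.5,.9,1.3): print(th,[tuple(proj(s,pt(r,h,th)-ay*.061).astype(int)) for r,h in ((.146,.0),(.146,.08),(.0,.08))])
lab=s['pixels']
for u in range(180,226,5): 
    c=np.where(d[60:230,u]>25)[0]+60; print(u,c.min() if len(c) else None,c.max() if len(c) else None,len(c))
E
```

```text
[0.42555819 0.19776755 0.10798272] [-2.83955332 -0.52092429  0.92694833] [-1.39  0.43  1.07  2.11 -0.49  0.88 -1.4 ]
0 [(np.int64(197), np.int64(187)), (np.int64(196), np.int64(161)), (np.int64(236), np.int64(143))]
0.07 [(np.int64(197), np.int64(184)), (np.int64(198), np.int64(157)), (np.int64(237), np.int64(143))]
0.2 [(np.int64(198), np.int64(178)), (np.int64(201), np.int64(149)), (np.int64(240), np.int64(142))]
0.3 [(np.int64(199), np.int64(172)), (np.int64(204), np.int64(144)), (np.int64(242), np.int64(142))]
0.5 [(np.int64(201), np.int64(162)), (np.int64(212), np.int64(133)), (np.int64(245), np.int64(142))]
0.9 [(np.int64(211), np.int64(142)), (np.int64(228), np.int64(118)), (np.int64(251), np.int64(146))]
1.3 [(np.int64(225), np.int64(128)), (np.int64(245), np.int64(112)), (np.int64(254), np.int64(153))]
180 60 204 111
185 69 203 117
190 61 201 117
195 130 200 55
200 131 198 49
205 130 195 40
210 130 192 33
215 115 176 49
220 108 186 56
225 109 117 8
```

>>> play_rows:
  deltas:
    - {"hand": 1, "travel": [-0.0035, 0, 0.008], "twist": [0, 0, 0]}
    - {"hand": 1, "travel": [-0.0065, 0, 0.0155], "twist": [0, 0, 0]}
    - {"hand": 1, "travel": [-0.009, 0, 0.024], "twist": [0, 0, 0]}
    - {"hand": 1, "travel": [-0.0115, 0, 0.032], "twist": [0, 0, 0]}
    - {"hand": 1, "travel": [-0.0115, 0, 0.036], "twist": [0, 0, 0]}
    - {"hand": 1, "travel": [-0.0115, 0, 0.036], "twist": [0, 0, 0]}

```text
clock: 24.02
ee_pos: [0.4152, 0.1959, 0.073]
eef_rot: [-3.123, -0.326, 0.002]
force: [-5.1, -1.0, 1.1]
width: 0.0001
```

>>> play_rows:
  deltas:
    - {"hand": 1, "travel": [-0.003, 0, 0.002], "twist": [0, 0, 0]}
    - {"hand": 1, "travel": [-0.0035, 0, 0.006], "twist": [0, 0, 0]}
    - {"hand": 1, "travel": [-0.0035, 0, 0.01], "twist": [0, 0, 0]}
    - {"hand": 1, "travel": [-0.0035, 0, 0.013], "twist": [0, 0, 0]}
    - {"hand": 1, "travel": [-0.0035, 0, 0.013], "twist": [0, 0, 0]}

```text
clock: 24.65
ee_pos: [0.4102, 0.1951, 0.06]
eef_rot: [-3.122, -0.328, 0.007]
force: [-9.6, -3.4, 9.3]
width: 0.0002
```

>>> play_rows:
  deltas:
    - {"hand": 1, "travel": [-0.004, 0, 0], "twist": [0, 0, 0]}
    - {"hand": 1, "travel": [-0.005, 0, 0.002], "twist": [0, 0, 0]}
    - {"hand": 1, "travel": [-0.005, 0, 0.004], "twist": [0, 0, 0]}
    - {"hand": 1, "travel": [-0.005, 0, 0.006], "twist": [0, 0, 0]}
    - {"hand": 1, "travel": [-0.005, 0, 0.006], "twist": [0, 0, 0]}

```text
clock: 25.28
ee_pos: [0.4096, 0.1949, 0.0587]
eef_rot: [-3.117, -0.323, 0.001]
force: [-15.9, -5.4, 57.3]
width: 0.0002
```

>>> play_rows:
  deltas:
    - {"hand": 1, "travel": [0, 0, -0.006], "twist": [0, 0, 0]}
    - {"hand": 1, "travel": [-0.002, 0, -0.03], "twist": [0, 0, 0]}
    - {"hand": 1, "travel": [-0.002, 0, -0.08], "twist": [0, 0, 0]}
    - {"hand": 1, "travel": [-0.002, 0, -0.14], "twist": [0, 0, 0]}
    - {"hand": 1, "travel": [-0.002, 0, -0.19], "twist": [0, 0, 0]}
    - {"hand": 1, "travel": [-0.002, 0, -0.2], "twist": [0, 0, 0]}
    - {"hand": 1, "travel": [-0.002, 0, -0.2], "twist": [0, 0, 0]}
    - {"hand": 1, "travel": [-0.002, 0, -0.2], "twist": [0, 0, 0]}

```text
clock: 26.28
ee_pos: [0.4054, 0.1935, 0.2538]
eef_rot: [-3.122, -0.325, -0.002]
force: [-0.9, 0.3, -0.8]
width: -0.0002
```

```bash
python3 - <<'E'
from h import *
import pickle
o=get_obs(); print(o['clock'],o['ee_pos'],o['force'],o['qd'].round(3).max())
w,s,t=snap('wrist'),snap('scene'),snap('top'); pickle.dump((w,s,t),open('pics/w12.pkl','wb'))
H=np.array([.568,.2275,.03]); ax=np.array([np.cos(.208),np.sin(.208),0]); ay=np.array([-ax[1],ax[0],0])
def pt(r,h,th): return H+ax*(-r*np.cos(th)+h*np.sin(th))+np.array([0,0,r*np.sin(th)+h*np.cos(th)])
hs=cv2.cvtColor(s['pixels'],cv2.COLOR_BGR2HSV)
# black blobs (lip+rim+trim) in the scene view near the case front
m=((hs[...,2]<70)).astype(np.uint8); 
for th in (0,.035,.07,.1): print(th,'lip scene',proj(s,pt(.172,.018,th)).round(1),'trim corner -y',proj(s,pt(.146,0,th)-ay*.061).round(1),'+y',proj(s,pt(.146,0,th)+ay*.061).round(1),'wrist lip',proj(w,pt(.172,.022,th)).round(1),proj(w,pt(.146,.08,th)).round(1))
for u in (176,182,186,190,193): print(u,[int(x) for x in hs[165:206,u,2]])
gw=cv2.cvtColor(w['pixels'],cv2.COLOR_BGR2HSV)
# limiter/ring seen through the lid: pointer colour, other objects unmoved
t0=pickle.load(open('pics/top0.pkl','rb'))
for n,(u,v) in dict(bottle=(299,162),cup=(334,155),pliers=(313,205),driver=(351,210)).items():
    a=t0['pixels'][v-22:v+22,u-14:u+14]; r=cv2.matchTemplate(t['pixels'][v-30:v+30,u-22:u+22],a,cv2.TM_CCOEFF_NORMED); print(n,cv2.minMaxLoc(r)[1],cv2.minMaxLoc(r)[3],'(8,8)=unmoved')
E
```

```text
26.275 [0.40542924 0.19346574 0.25378747] [-0.91306206  0.2773762  -0.84435587] 0.024
0 lip scene [175.4 177.2] trim corner -y [197.9 187.7] +y [169.5 171.6] wrist lip [251.1 176.3] [251.2 164.2]
0.035 lip scene [175.5 175.2] trim corner -y [197.9 186.1] +y [169.4 170.1] wrist lip [251.1 176.7] [251.2 162.3]
0.07 lip scene [175.6 173.2] trim corner -y [197.9 184.4] +y [169.3 168.5] wrist lip [251.1 176.9] [251.2 160.1]
0.1 lip scene [175.8 171.4] trim corner -y [197.9 183. ] +y [169.3 167.1] wrist lip [251.1 177. ] [251.2 158. ]
176 [159, 147, 146, 153, 149, 124, 70, 16, 14, 16, 15, 17, 9, 15, 14, 16, 17, 15, 28, 64, 99, 134, 128, 106, 170, 210, 207, 185, 151, 122, 105, 101, 100, 111, 125, 129, 130, 135, 138, 138, 130]
182 [146, 148, 141, 137, 135, 138, 136, 112, 62, 21, 16, 14, 19, 16, 16, 11, 20, 16, 18, 11, 14, 52, 155, 210, 208, 184, 148, 118, 111, 120, 132, 135, 135, 135, 131, 129, 135, 139, 135, 138, 130]
186 [145, 138, 135, 131, 123, 114, 112, 110, 114, 102, 66, 23, 21, 28, 18, 15, 22, 25, 18, 20, 15, 169, 217, 206, 173, 142, 117, 109, 105, 122, 130, 134, 134, 131, 133, 138, 137, 135, 132, 133, 130]
190 [125, 122, 120, 119, 123, 129, 141, 140, 147, 147, 143, 126, 112, 116, 126, 102, 44, 14, 36, 98, 191, 216, 196, 165, 130, 97, 84, 81, 111, 134, 138, 132, 135, 136, 136, 137, 134, 135, 138, 134, 184]
193 [140, 126, 125, 125, 124, 122, 123, 134, 136, 141, 148, 150, 137, 121, 113, 122, 122, 80, 91, 184, 214, 196, 167, 133, 98, 81, 79, 83, 83, 100, 129, 137, 136, 137, 136, 133, 135, 135, 161, 196, 213]
bottle 0.9964115619659424 (8, 8) (8,8)=unmoved
cup 0.9995527863502502 (8, 8) (8,8)=unmoved
pliers 0.9984297752380371 (8, 8) (8,8)=unmoved
driver 0.9987255334854126 (8, 8) (8,8)=unmoved
```

```bash
python3 -c "
from h import *
print(get_obs()['force']); print(ticket.hand_in())"
```

```text
[ 0.96777926  0.59084318 -0.76103965]
the job is handed in; nothing more can be done
None
```

The larger torque limiter is in its hexagonal nest, set to 7, with the lid shut. I handed the job in at about 26 s; it reported no verdict.

- **Seating:** I released the limiter upright in the nest. The pictures afterwards showed it standing within about 2 mm of the nest centre.
- **Sleeve:** It started at 2. The first turn of 2.25 rad only reached 6, because the body used up its play in the nest. I gripped again and turned one more click. The measured shift against the pointer was 25.2° (one click is 25.8°), which puts it on 7. I didn't read the digit again by eye after that.
- **Lid:** I swung it over by its lip and pressed until it bottomed at 57 N, well above the 5 N it needs. The fingertip height then (51 mm, against about 52 mm expected) and the lid's edge in the last scene picture both match a shut lid. At the 0.07 rad catch position the edge would sit about 3 pixels higher.
- **Other objects:** Image matching shows the bottle, cup, pliers and screwdriver unmoved. The arm stands clear, at about 0.25 m, and touches nothing.

No check failed outright. While I pressed the lid, a sideways push of up to 16 N suggested the lid wall is a few millimetres further forward than I measured. I couldn't view pictures of the shut lid because the viewing limit was used up, so those last checks are from pixel values only.

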